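Reload the slide loader and set its counter dial

ROBOT

A 6-joint arm with a two-finger parallel gripper is mounted at the origin on the work surface. World frame = base frame: x ahead of the robot, y to its left, z up, the work surface at z = 0. Lengths are in mm, angles in rad, forces in N, time in s.
With the tool pointing down it reaches from about 300 to 775 mm from the base axis. Payload 14.6 kg.
Tool frame: the origin (TCP) lies midway between the tips of the shut fingers; the grasp point (between the pads) lies 19 mm behind it; z points along the fingers, y is the direction in which the jaws open and shut (so a half turn about z gives the same grasp; the last joint's range is limited). The gripper opens to 94 mm and grips with 3 to 60 N. Pads are 16 mm wide; open, the fingers measure 119 mm over their backs; the gripper's body (75 mm by 177 mm) begins 78 mm behind the grasp point.
Start: joints at [1.045, 0.3, 1.521, -0, 1.321, -0.067], TCP at [243.576, 493.113, 205.446] pointing down, gripper open.
Joint ranges: [-3.03, 3.03], [-0.79, 2.21], [0.23, 2.52], [-1.04, 4.18], [0, 3.07], [-2.55, 2.55]. Speed limits (rad/s): [2.22, 2.22, 2.57, 3.14, 3.14, 3.14].

INTERFACE

Orientations are given as [roll, pitch, yaw] about the fixed x, y, z axes, in that order (R = Rz(yaw) Ry(pitch) Rx(roll)).
In Python, from cell import read_state, camera, get_calibration, sign_off gives the robot as it stands.
- The arm moves only by the tool carry_out, never from a script. Its argument "series" is a list of rows, each an object with "delta_pos": the shift along the world's x, y, z in mm, a list of three; "turn": the turn, a rotation vector about the world's x, y, z in rad, a list of three; "hand": the opening, from 0 (shut) to 1 (fully open). A call has 1 to 8 rows; each row is the pose to reach, as a shift and turn from the pose commanded when the call began; what a row does not reach only later rows make up. A row lasts 1/8 s, in which the tool goes at most 62.5 mm and 10.7 degrees, less where a joint would pass 70% of its speed; a pose out of reach is approached as far as the arm can. A call with a gripper value outside its range is refused whole. The fingers move at their own pace and stop on an object; "squeeze" is the grip in N (left out, the last holds). Time passes only in rows, so rows that repeat a pose let the fingers close. It gives the time, the measured TCP pose, the force and the opening at its end, in the units of the state.
- read_state(): the state, without advancing time (a new reading comes with each control period).
- camera(name): name is "scene" or "top" or "wrist"; returns the picture (420x560x3 uint8, red, green, blue); there is no depth.
- get_calibration(name): a dict with "intrinsics" (3x3 intrinsics, pixels), "pose" (4x4, takes a point from camera to world coordinates). Camera axes: x right, y down, z forward; pixel columns grow to the right and rows downward; lengths in mm; the calibration is good to about 2 mm. A picture is of the moment at which its call begins: read the wrist's pose just before it. get_calibration takes no time and is no camera call; for the wrist camera it gives the pose at the moment of the call.
- sign_off(): hands the job in, once; it reports no verdict.
The state is a dict: "clock": time; "joints": joint angles; "qd": joint speeds; "effort": joint torques, N m; "eef_pos": TCP position; "eef_rot": TCP orientation; "wrist_force": force on the tool from outside, world axes, zero at the start; "moment": the same for the moment, N m; "finger_gap": finger opening in mm.
Only numpy, scipy, OpenCV 4.12 (cv2) and the standard library are available. Lean on these libraries where they do the work, as an engineer would, in place of code of your own. Each camera call takes 0.05 s, during which the arm holds its last target.

TASK

Set up the microscope slide loader for a new batch: first turn its counter dial anticlockwise back to zero, stand the eyepiece that was left in the open tray upright on the round cork mat, and lay every slide box from the bench flat in the tray, none on top of another. Then press the tray's release lever down and push the tray fully home. Last of all turn the dial clockwise by one click for each slide box you loaded, and leave the jar, the dish and the brass weight alone.

Things in the scene. Friction and masses are not known exactly. Their poses are not given: they have to be found in the camera images.
- dial_grip (a point): point on the dial's vertical axis, 111 mm above the bench, half-way up its grip bar. The dial is on the roof of the loader (white box, 280 wide, 190 deep, 82 mm tall): black skirt 54 mm across, top 98 mm above the bench, and on it a bar 46 long, 12 thick, 26 mm high to grip. The point turns with the dial: x axis along the bar, white-lined pointer end at -x
- dial (a joint): angle of the dial, grows clockwise seen from above; 0 = pointer at the long mark, towards the loader's front. One click is 0.5236 rad (30 degrees); notches and marks 0 to 8, hard stops just beyond both ends. A spring ball (about 0.1 N m to get over) pulls it into the nearest notch when let go. Starts at notch 5 or 6. Turn at most 1.5 rad a grasp
- tray_floor (a point): middle of the tray's inner floor, 25 mm above the bench. Aluminium tray, inside 150 (x) x 210 mm (y), rim 12 mm above the floor at sides and back, grey front panel to 35 mm above the floor. x points the way the tray slides home, z up. The loader's roof underside is 45 mm above the tray floor: boxes pass below it, the eyepiece does not
- tray_front (a point): middle of the outer (robot-side) face of the tray's front panel, 45 mm above the bench: the place to push; the face is 270 mm wide and goes from 12 to 60 mm above the bench. Axes as tray_floor
- tray (a joint): how far the tray has slid home: 0 = fully out and caught (as at the start), 0.16 m = fully home, the front panel against the loader's front. Friction about 1.5 N. The catch blocks it at 2 mm until the release lever is pressed
- release_pad (a point): middle of the top of the release lever's pad, a steel plate 32 (x) x 30 (y) x 5 mm in front of the tray's front panel at its right end (seen from the robot), moving with the tray; 18 mm in front of the panel's face, 47 mm above the bench. Press it straight down and, held down, push the panel behind it 40 mm or more towards home; then the catch is passed and the lever may be let go
- release (a joint): angle of the release lever: 0 = up (spring), 0.16 rad = fully down (pad 14 mm lower, about 7 N). The catch is free beyond 0.11 rad (pad about 10 mm lower)
- box0_mid (a point): slide box, one of two to four alike lying on the bench (null if absent): grey plastic block 30 (x) x 80 (y) x 26 (z) mm, about 60 g, black top with glass edges. Point: its centre, 13 mm above its underside; axes along its edges, z up. Grip it across the 30 mm
- box1_mid (a point): slide box, one of two to four alike lying on the bench (null if absent): grey plastic block 30 (x) x 80 (y) x 26 (z) mm, about 60 g, black top with glass edges. Point: its centre, 13 mm above its underside; axes along its edges, z up. Grip it across the 30 mm
- box2_mid (a point): slide box, one of two to four alike lying on the bench (null if absent): grey plastic block 30 (x) x 80 (y) x 26 (z) mm, about 60 g, black top with glass edges. Point: its centre, 13 mm above its underside; axes along its edges, z up. Grip it across the 30 mm
- box3_mid (a point): slide box, one of two to four alike lying on the bench (null if absent): grey plastic block 30 (x) x 80 (y) x 26 (z) mm, about 60 g, black top with glass edges. Point: its centre, 13 mm above its underside; axes along its edges, z up. Grip it across the 30 mm
- eyepiece_mid (a point): centre of the eyepiece, a black tube with a steel band, 32 mm in diameter, 75 mm tall, about 90 g, standing in the open tray at the start; the point is 37.5 mm above its underside, z along the tube
- mat_top (a point): centre of the top of the fixed round cork mat, 110 mm across, 3 mm thick, on the bench right of the loader as seen from the robot
- jar: bystander: amber glass jar 52 mm across, 60 mm tall; origin under its centre
- dish: bystander: closed glass dish 88 mm across, 16 mm tall; origin under its centre
- weight: bystander: brass weight 36 mm across, 51 mm tall; origin under its centre
Mind the look-alikes: they are no part of the job. Of the things that look like the part that bears mat_top, take the one that is farthest to the robot's left at the start.

How it is judged:
By the outcome, as a careful person would: the job done as asked, in the order asked, and still so for the second after the job is handed in, with the robot touching nothing.
Of box0, box1, box2, box3 only 2 to 4 are there at a start; the rules pass over those that are not, and their reading is None.
At some moment in a run one of box0, box1, box2, box3 may be knocked a few centimetres aside while the robot is not near it.
Once in a run the grip may slacken for a moment while it holds something.
It also fails if it takes over 210 s, if anything falls off the work surface, if the arm or the gripper's body presses on something with over 40 N, if the wrist force passes 120 N, or if a joint passes its speed limit or range.

## Working session

There is one attempt and no reset: what is moved stays moved. The work goes in short steps, Python scripts to look and compute and a tool call to move; the robot and the scene stay as the last step left them, time stands still between calls to the robot, and variables do not carry over. Pictures are saved under pics/ and viewed, and the job is handed in when it is done.

Besides the shell and the picture viewer there is one more tool, called after ">>>" by a JSON object that holds its "name" and its "arguments". carry_out: Moves the arm, as the interface text tells. Its arguments: {"type":"object","properties":{"series":{"type":"array"},"squeeze":{"type":"number"}},"required":["series"]}

```bash
ls; mkdir -p pics; python3 - <<'E'
from cell import *
import cv2,numpy as np
print(read_state())
for n in("scene","top","wrist"):
    c=get_calibration(n);print(n,np.round(c["intrinsics"],1).tolist(),np.round(c["pose"],3).tolist())
    cv2.imwrite(f"pics/{n}0.png",camera(n)[:,:,::-1])
E
```

```text
pics
{'clock': 0.0, 'joints': array([ 1.04540578e+00,  3.00477569e-01,  1.52157983e+00,  2.38095765e-05,
        1.32070827e+00, -6.65990993e-02]), 'qd': array([ 0.00106397, -0.00042693, -0.00103684, -0.00116308,  0.00014074,
       -0.00082169]), 'effort': array([-1.31389224e-04, -5.31805015e+01, -3.52739990e+01,  7.08533311e-02,
        2.43817322e-02, -7.88016428e-05]), 'eef_pos': array([243.43925842, 492.8959047 , 204.88331599]), 'eef_rot': array([-3.14042378e+00, -1.01074656e-04,  2.68279524e+00]), 'wrist_force': array([-0.37755163, -0.44395207,  0.00122379]), 'moment': array([ 0.03499508, -0.00017628,  0.01458559]), 'finger_gap': 94.00874677765437}
scene [[478.6, 0.0, 285.0], [0.0, 478.6, 211.9], [0.0, 0.0, 1.0]] [[0.472, 0.588, -0.657, 1400.51], [0.882, -0.317, 0.35, -538.411], [-0.002, -0.744, -0.668, 1000.383], [0.0, 0.0, 0.0, 1.0]]
top [[498.2, 0.0, 278.2], [0.0, 498.2, 208.4], [0.0, 0.0, 1.0]] [[0.018, -0.974, 0.224, 124.197], [-1.0, -0.019, -0.0, -54.223], [0.004, -0.224, -0.975, 1796.106], [0.0, 0.0, 0.0, 1.0]]
wrist [[334.1, 0.0, 270.7], [0.0, 334.1, 209.3], [0.0, 0.0, 1.0]] [[0.443, 0.872, 0.208, 182.692], [0.896, -0.431, -0.104, 523.008], [-0.002, 0.233, -0.973, 383.183], [0.0, 0.0, 0.0, 1.0]]
```

View pics/top0.png

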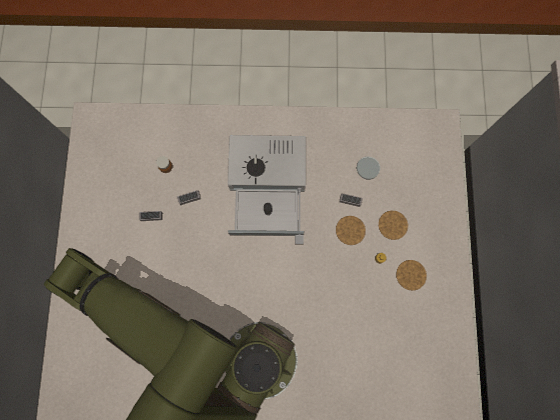

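View pics/scene0.png

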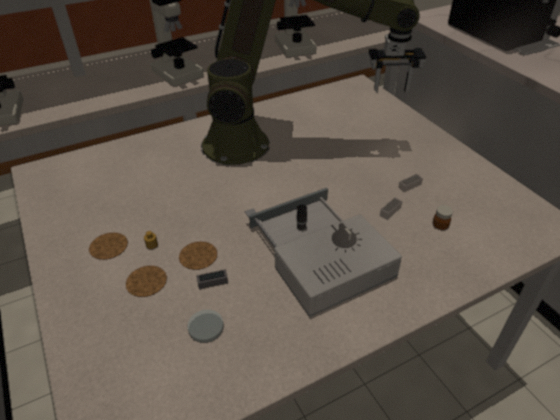

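View pics/wrist0.png

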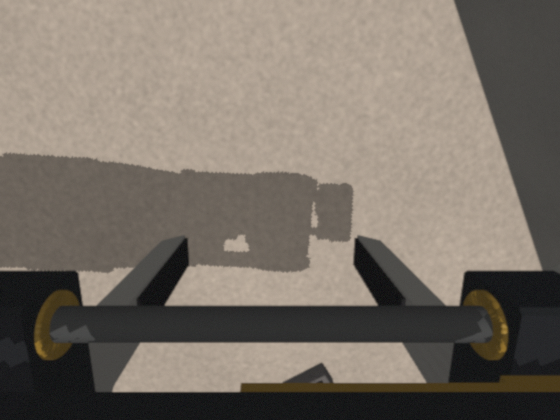

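Top view: boxes at (150,216), (189,198), (350,200). Cork mats at (350,230), (393,225), (411,275). Image left is the robot's left, so the mat at (350,230) is the one meant. The eyepiece is at (268,209), the pad at (299,240) and the dial at (256,167). I'll measure these and enlarge the crops.

```bash
cat > h.py <<'E'
from cell import *
import cv2,numpy as np
def ray(n,u,v,z,c=None):
    c=c or get_calibration(n);K=np.array(c["intrinsics"]);T=np.array(c["pose"])
    d=T[:3,:3]@np.linalg.solve(K,[u,v,1.]);o=T[:3,3]
    return o+d*(z-o[2])/d[2]
def proj(n,p,c=None):
    c=c or get_calibration(n);K=np.array(c["intrinsics"]);T=np.array(c["pose"])
    q=K@(T[:3,:3].T@(np.array(p,float)-T[:3,3]));return q[:2]/q[2]
def snap(n,name,crop=None,s=1):
    c=get_calibration(n);im=camera(n)[:,:,::-1].copy()
    o=im
    if crop: x0,y0,x1,y1=crop;o=im[y0:y1,x0:x1]
    if s!=1:o=cv2.resize(o,None,fx=s,fy=s,interpolation=cv2.INTER_CUBIC)
    cv2.imwrite("pics/"+name,o);return im,c
E
python3 - <<'E'
from h import *
im=cv2.imread("pics/top0.png")
cv2.imwrite("pics/topA.png",cv2.resize(im[120:260,215:320],None,fx=4.2,fy=4.2,interpolation=cv2.INTER_CUBIC))
cv2.imwrite("pics/topB.png",cv2.resize(im[150:300,320:440],None,fx=4,fy=4,interpolation=cv2.INTER_CUBIC))
g=cv2.cvtColor(im,cv2.COLOR_BGR2HSV)
def comp(m,off):
    n,l,s,c=cv2.connectedComponentsWithStats(m.astype(np.uint8))
    return [(i,s[i,4],c[i]+off,l==i) for i in range(1,n) if s[i,4]>20]
for nm,(x0,y0,x1,y1) in dict(b0=(130,200,170,230),b1=(170,182,210,210),b2=(330,188,370,212)).items():
    m=im[y0:y1,x0:x1].max(2)<110
    for i,a,c,mm in comp(m,[x0,y0]):
        pts=np.argwhere(mm)[:,::-1]+[x0,y0]
        w=np.array([ray("top",u,v,26)[:2] for u,v in pts],np.float32)
        print(nm,a,c,cv2.minAreaRect(w),ray("top",*c,26))
hsv=g;m=(hsv[...,1]>90)&(hsv[...,0]<25)
m[:150]=0;m[:, :325]=0;m[300:]=0
for i,a,c,mm in comp(m,[0,0]): print("mat",a,c,ray("top",*c,3))
print("dial",ray("top",256,167,98),"pad",ray("top",299,240,47),"eye",ray("top",268,209,62))
E
```

```text
b0 180 [150.4  215.65] ((494.62493896484375, 406.1989440917969), (32.08116912841797, 79.72654724121094), 4.1879191398620605) [495.07121881 408.39417106  26.        ]
b1 177 [188.74576271 197.40112994] ((565.8190307617188, 272.3971252441406), (33.940372467041016, 76.7320556640625), 18.53476333618164) [565.96247461 273.34687805  26.        ]
b2 175 [349.98857143 199.68      ] ((568.6266479492188, -316.5701904296875), (75.8472900390625, 33.8419189453125), 77.6021957397461) [ 568.6480513  -317.11137953   26.        ]
mat 661 [392.70801815 224.74583964] [ 482.63647832 -475.98451482    3.        ]
mat 671 [350.13710879 230.03725782] [ 459.96361504 -319.43833144    3.        ]
mat 92 [380.2173913  257.66304348] [ 360.53726071 -426.74712131    3.        ]
mat 715 [410.85454545 274.71748252] [ 301.15718786 -535.02633393    3.        ]
dial [664.21899629  27.03994747  98.        ] pad [ 412.34743075 -130.73746042   47.        ] eye [519.72284038 -18.44465544  62.        ]
```

View pics/topA.png

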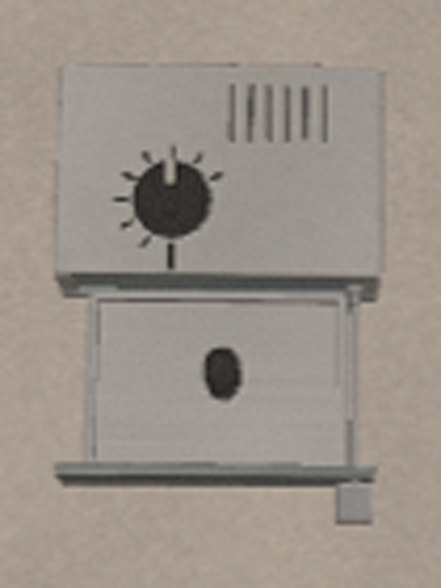

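View pics/topB.png

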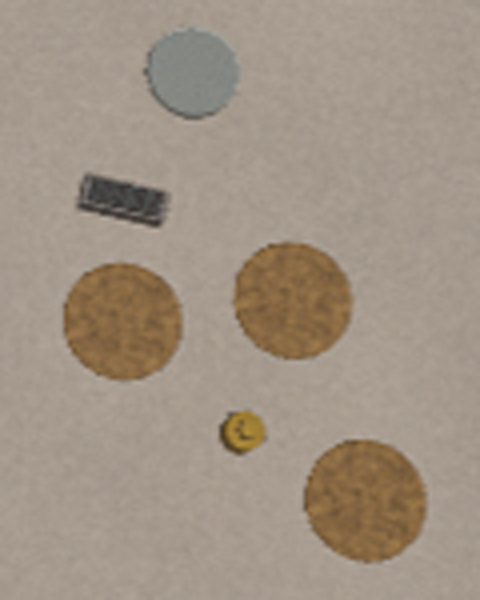

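Crop A shows the dial pointer opposite the long front mark, so the dial is at notch 6. Crop B confirms the mat at (350,230) is the leftmost of the three mats. The boxes are at about (495,408), (566,273) and (569,-317), and the mat is at (460,-319). I'll move above the dial, with the jaws along world y.

>>> {"name": "carry_out", "arguments": {"series": [{"delta_pos":[50,-30,20],"turn":[0,0,-0.18]},{"delta_pos":[100,-75,30],"turn":[0,0,-0.36]},{"delta_pos":[150,-130,30],"turn":[0,0,-0.54]},{"delta_pos":[190,-180,30],"turn":[0,0,-0.72]},{"delta_pos":[230,-230,30],"turn":[0,0,-0.9]},{"delta_pos":[270,-280,30],"turn":[0,0,-1.08]},{"delta_pos":[310,-330,30],"turn":[0,0,-1.26]},{"delta_pos":[340,-370,30],"turn":[0,0,-1.44]}]}}

```text
$.series[0]: bad value
```

>>> {"name": "carry_out", "arguments": {"series": [{"delta_pos":[10,-20,0],"turn":[0,0,-0.18]},{"delta_pos":[15,-40,0],"turn":[0,0,-0.36]},{"delta_pos":[20,-60,0],"turn":[0,0,-0.54]},{"delta_pos":[25,-80,0],"turn":[0,0,-0.72]},{"delta_pos":[30,-96,0],"turn":[0,0,-0.9]},{"delta_pos":[30,-96,0],"turn":[0,0,-1.08]},{"delta_pos":[30,-96,0],"turn":[0,0,-1.243]},{"delta_pos":[30,-96,0],"turn":[0,0,-1.243]}]}}

```text
$.series[0]: bad value
```

```bash
python3 - <<'E'
from h import *
s=read_state();print(s["clock"],s["eef_pos"],s["eef_rot"],s["joints"])
im,c=snap("wrist","w1.png");snap("top","t1.png");print(np.round(c["pose"],2).tolist())
E
```

```text
0.15 [243.47500571 492.9333971  205.0162876 ] [-3.14067538e+00 -3.73676255e-05  2.68282020e+00] [ 1.04540679e+00  3.00330679e-01  1.52145598e+00 -2.45394414e-05
  1.32072373e+00 -6.66110181e-02]
[[0.44, 0.87, 0.21, 182.7], [0.9, -0.43, -0.1, 523.02], [-0.0, 0.23, -0.97, 383.26], [0.0, 0.0, 0.0, 1.0]]
```

View pics/w1.png

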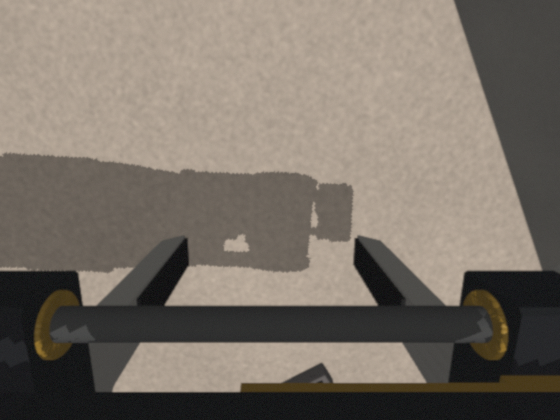

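View pics/t1.png

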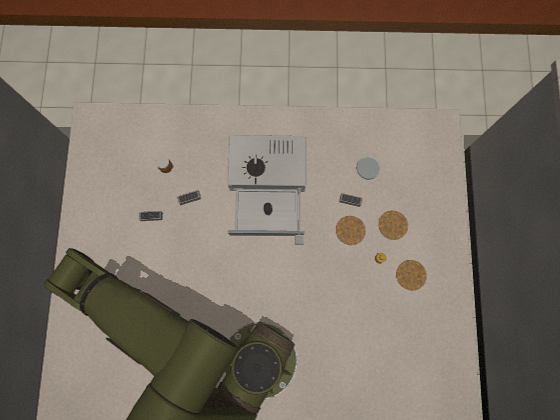

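The move was refused and nothing in the pictures changed. Each row probably needs a "hand" value too.

>>> {"name": "carry_out", "arguments": {"series": [{"delta_pos":[50,-30,20],"turn":[0,0,-0.18],"hand":1},{"delta_pos":[100,-75,30],"turn":[0,0,-0.36],"hand":1},{"delta_pos":[150,-130,30],"turn":[0,0,-0.54],"hand":1},{"delta_pos":[190,-180,30],"turn":[0,0,-0.72],"hand":1},{"delta_pos":[230,-230,30],"turn":[0,0,-0.9],"hand":1},{"delta_pos":[270,-280,30],"turn":[0,0,-1.08],"hand":1},{"delta_pos":[310,-330,30],"turn":[0,0,-1.26],"hand":1},{"delta_pos":[340,-370,30],"turn":[0,0,-1.44],"hand":1}]}}

```text
clock: 1.25
eef_pos: [578.0, 129.9, 235.4]
eef_rot: [-3.142, -0.0, 1.237]
wrist_force: [-0.0, 1.0, 0.3]
finger_gap: 93.9
```

>>> {"name": "carry_out", "arguments": {"series": [{"delta_pos":[10,-20,0],"turn":[0,0,-0.18],"hand":1},{"delta_pos":[15,-40,0],"turn":[0,0,-0.36],"hand":1},{"delta_pos":[20,-60,0],"turn":[0,0,-0.54],"hand":1},{"delta_pos":[25,-80,0],"turn":[0,0,-0.72],"hand":1},{"delta_pos":[30,-96,0],"turn":[0,0,-0.9],"hand":1},{"delta_pos":[30,-96,0],"turn":[0,0,-1.08],"hand":1},{"delta_pos":[30,-96,0],"turn":[0,0,-1.243],"hand":1},{"delta_pos":[30,-96,0],"turn":[0,0,-1.243],"hand":1}]}}

```text
clock: 2.25
eef_pos: [607.0, 35.7, 235.3]
eef_rot: [-3.142, 0.0, 0.001]
wrist_force: [-0.4, 1.0, -0.8]
finger_gap: 93.9
```

```bash
python3 - <<'E'
from h import *
s=read_state();print(s["clock"],s["eef_pos"],s["eef_rot"],s["joints"])
im,c=snap("wrist","w2.png");snap("top","t2.png");print(np.round(c["pose"],2).tolist())
E
```

```text
2.25 [606.95026358  35.67311175 235.31229114] [-3.14156158e+00  2.36098815e-04  7.25453905e-04] [-1.54080981e-03  4.11803093e-01  1.30138174e+00  3.08465847e-05
  1.42864398e+00  1.56852569e+00]
[[0.0, -0.97, -0.23, 673.77], [-1.0, -0.0, -0.0, 35.86], [0.0, 0.23, -0.97, 413.49], [0.0, 0.0, 0.0, 1.0]]
```

View pics/w2.png

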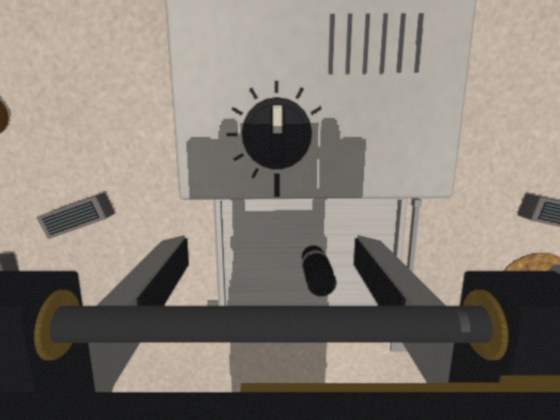

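View pics/t2.png

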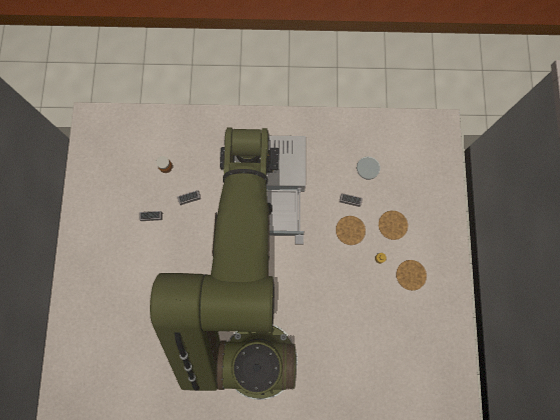

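The wrist view shows the dial at about (277,132) with its pointer away from the front mark, plus the loader's front roof edge along v≈197, the eyepiece at (318,270), and boxes at both sides.

```bash
python3 - <<'E'
from h import *
c=get_calibration("wrist");im=cv2.imread("pics/w2.png")
g=im.max(2)
# skirt circle
m=(g[85:180,230:325]<45).astype(np.uint8)
n,l,s,ce=cv2.connectedComponentsWithStats(cv2.morphologyEx(m,cv2.MORPH_OPEN,np.ones((9,9))))
i=1+np.argmax(s[1:,4]);pts=np.argwhere(l==i)[:,::-1].astype(np.float32)+[230,85]
(cx,cy),r=cv2.minEnclosingCircle(pts.astype(np.float32));print(cx,cy,r,ray("wrist",cx,cy,98,c),ray("wrist",cx+r,cy,98,c))
# roof edge
for v in[(182,198),(455,196)]:print("edge",ray("wrist",*v,82,c))
print("tray rims",[ray("wrist",*v,37,c)[:2].round(1) for v in[(218,200),(221,300),(403,200),(393,350)]])
# roof edge detect: gradient per column
e=cv2.Canny(cv2.cvtColor(im,6),60,120)
# lines
for l in cv2.HoughLinesP(e[150:220,170:480],1,np.pi/360,40,minLineLength=80,maxLineGap=12)[:,0]:
    print(l+[170,150,170,150])
print(ray("wrist",277,100,124,c), ray("wrist",277,190,82,c))
E
python3 - <<'E'
import cv2
im=cv2.imread("pics/w2.png");cv2.imwrite("pics/w2c.png",cv2.resize(im[70:310,170:430],None,fx=2.4,fy=2.4))
E
```

```text
276.4130554199219 133.93478393554688 34.37274932861328 [669.14089224  30.82548018  98.        ] [669.25303957  -0.84741562  98.        ]
edge [605.28645325 125.67332165  82.        ]
edge [ 608.32022928 -150.48872348   82.        ]
tray rims [array([593.8,  96.5]), array([467.,  97.]), array([ 594.5, -116.5]), array([ 396.8, -122.7])]
[327 198 420 198]
[696.87922856  30.98397072 124.        ] [613.84221547  29.55040514  82.        ]
```

View pics/w2c.png

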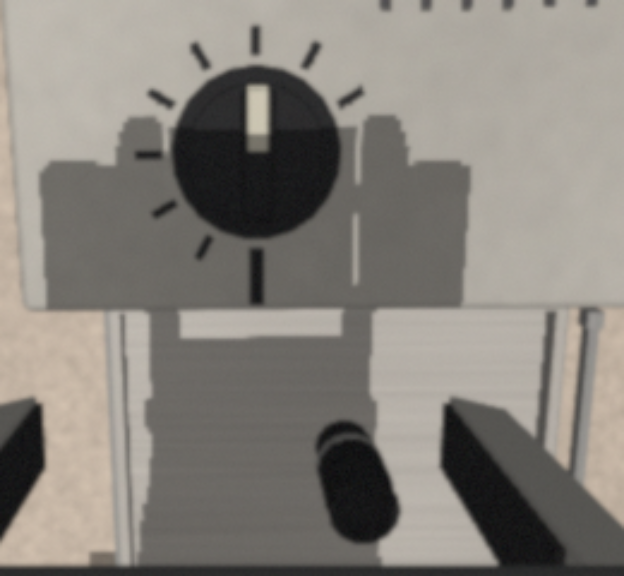

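```bash
python3 - <<'E'
from h import *
c=get_calibration("wrist")
for z in(82,98,124):print(z,ray("wrist",277,133.6,z,c),ray("wrist",241.5,133.6,z,c)[:2],proj("wrist",[664,30,z],c),proj("wrist",[668,30,z],c))
print("bar ends", [ray("wrist",277.3,70+y/2.4,124,c) for y in(85,153)])
for z in (82,98): print("top",z,ray("top",255.9,167.4,z),proj("top",[668,30,z]))
print("roof corners top", ray("top",215+58/4.2,120+273/4.2,82),ray("top",215+380/4.2,120+273/4.2,82),ray("top",215+63/4.2,120+65/4.2,82))
E
python3 - <<'E'
import cv2,numpy as np
im=cv2.imread("pics/w2.png")[85:185,225:325].astype(float)
im=np.clip(im*4,0,255).astype(np.uint8)
cv2.imwrite("pics/w2d.png",cv2.resize(im,None,fx=6,fy=6,interpolation=cv2.INTER_CUBIC))
E
```

```text
82 [669.22514407  29.99061526  82.        ] [669.10347307  64.35188574] [276.94759661 139.11359311] [276.98026187 134.89649397]
98 [669.44368636  30.28703711  98.        ] [669.32788657  62.99021199] [277.26351168 139.63444383] [277.29878692 135.20605638]
124 [669.7988176   30.76872261 124.        ] [669.69255852  60.77749215] [277.8507309  140.60259501] [277.89110432 135.78170718]
bar ends [array([692.5970548 ,  30.70112521, 124.        ]), array([669.67602921,  30.51411444, 124.        ])]
top 82 [667.79568435  28.12312759  82.        ] [255.37993497 167.33601694]
top 98 [662.72156513  27.35448514  98.        ] [255.19971862 165.97113183]
roof corners top [600.29128737 122.87532939  82.        ] [ 605.5547461  -150.60551508   82.        ] [787.81335971 126.06453566  82.        ]
```

View pics/w2d.png

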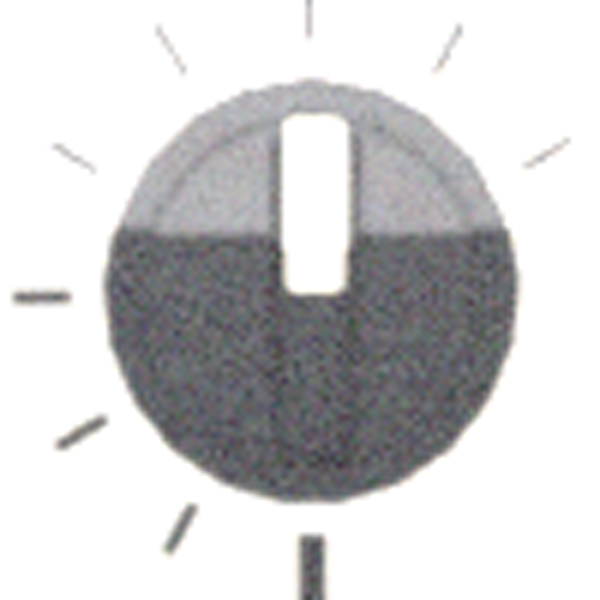

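>>> {"name": "carry_out", "arguments": {"series": [{"delta_pos":[40,-3,-40],"turn":[0,0,0],"hand":0.45},{"delta_pos":[62,-5,-70],"turn":[0,0,0],"hand":0.45},{"delta_pos":[62,-5,-100],"turn":[0,0,0],"hand":0.45},{"delta_pos":[62,-5,-125],"turn":[0,0,0],"hand":0.45},{"delta_pos":[62,-5,-132],"turn":[0,0,0],"hand":0.45},{"delta_pos":[62,-5,-132],"turn":[0,0,0],"hand":0.45}]}}

```text
clock: 3.1
eef_pos: [669.1, 30.8, 103.9]
eef_rot: [-3.142, -0.0, 0.001]
wrist_force: [0.2, -0.4, 0.5]
finger_gap: 42.6
```

```bash
python3 - <<'E'
from h import *
s=read_state();print(s["clock"],s["eef_pos"],s["eef_rot"],s["finger_gap"])
im,c=snap("wrist","w3.png");
E
```

```text
3.1 [669.1018852   30.76841529 103.85738938] [-3.14158448e+00 -1.87745475e-04  1.18453373e-03] 42.55088618727683
```

View pics/w3.png

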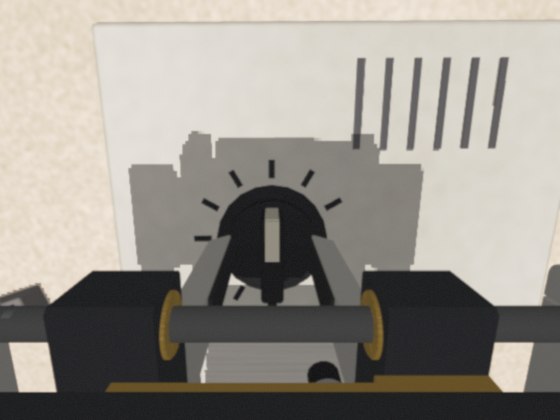

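The fingers straddle the bar at (271,245). I'll close and turn +60°.

>>> {"name": "carry_out", "arguments": {"series": [{"delta_pos":[0,0,0],"turn":[0,0,0],"hand":0},{"delta_pos":[0,0,0],"turn":[0,0,0],"hand":0},{"delta_pos":[0,0,0],"turn":[0,0,0],"hand":0},{"delta_pos":[0,0,0],"turn":[0,0,0],"hand":0}], "squeeze": 30}}

```text
clock: 3.65
eef_pos: [669.1, 30.3, 103.7]
eef_rot: [3.141, -0.0, -0.0]
wrist_force: [-0.3, -3.3, 2.2]
finger_gap: 11.7
```

>>> {"name": "carry_out", "arguments": {"series": [{"delta_pos":[0,0,0],"turn":[0,0,0.15],"hand":0},{"delta_pos":[0,0,0],"turn":[0,0,0.3],"hand":0},{"delta_pos":[0,0,0],"turn":[0,0,0.45],"hand":0},{"delta_pos":[0,0,0],"turn":[0,0,0.6],"hand":0},{"delta_pos":[0,0,0],"turn":[0,0,0.75],"hand":0},{"delta_pos":[0,0,0],"turn":[0,0,0.9],"hand":0},{"delta_pos":[0,0,0],"turn":[0,0,1.05],"hand":0},{"delta_pos":[0,0,0],"turn":[0,0,1.05],"hand":0}]}}

```text
clock: 4.65
eef_pos: [669.4, 29.7, 103.8]
eef_rot: [3.14, 0.001, 1.052]
wrist_force: [2.4, -6.5, 0.7]
finger_gap: 12.0
```

```bash
python3 - <<'E'
from h import *
s=read_state();print(s["clock"],s["eef_pos"],s["eef_rot"],s["finger_gap"],s["moment"])
im,c=snap("wrist","w4.png");
E
```

```text
4.65 [669.42492102  29.69637105 103.75847485] [3.13987057e+00 5.21938379e-04 1.05154816e+00] 11.988242383865254 [-1.15740415 -0.33425346 -0.00501043]
```

View pics/w4.png

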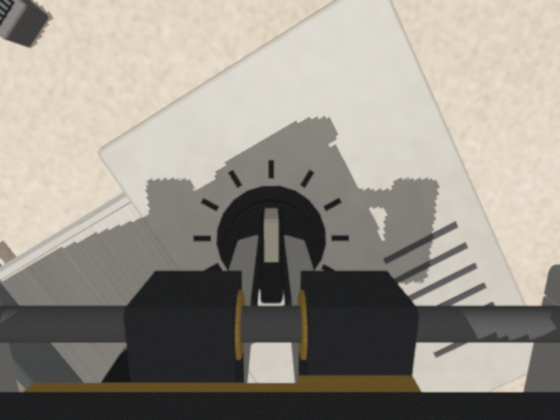

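The dial followed the gripper. I'll release (shifting 1 mm in -y), regrip and turn another 60°.

>>> {"name": "carry_out", "arguments": {"series": [{"delta_pos":[0,0,0],"turn":[0,0,0],"hand":0.3},{"delta_pos":[0,-1,0],"turn":[0,0,0],"hand":0.3},{"delta_pos":[0,-1,0],"turn":[0,0,0],"hand":0.3},{"delta_pos":[0,-1,0],"turn":[0,0,0],"hand":0},{"delta_pos":[0,-1,0],"turn":[0,0,0],"hand":0},{"delta_pos":[0,-1,0],"turn":[0,0,0],"hand":0},{"delta_pos":[0,-1,0],"turn":[0,0,0],"hand":0}]}}

```text
clock: 5.58
eef_pos: [669.3, 29.5, 103.5]
eef_rot: [3.141, -0.0, 1.05]
wrist_force: [5.4, -1.6, -2.4]
finger_gap: 11.9
```

>>> {"name": "carry_out", "arguments": {"series": [{"delta_pos":[0,0,0],"turn":[0,0,0.15],"hand":0},{"delta_pos":[0,0,0],"turn":[0,0,0.3],"hand":0},{"delta_pos":[0,0,0],"turn":[0,0,0.45],"hand":0},{"delta_pos":[0,0,0],"turn":[0,0,0.6],"hand":0},{"delta_pos":[0,0,0],"turn":[0,0,0.75],"hand":0},{"delta_pos":[0,0,0],"turn":[0,0,0.9],"hand":0},{"delta_pos":[0,0,0],"turn":[0,0,1.05],"hand":0},{"delta_pos":[0,0,0],"turn":[0,0,1.05],"hand":0}]}}

```text
clock: 6.58
eef_pos: [670.1, 29.6, 103.5]
eef_rot: [3.139, 0.002, 2.102]
wrist_force: [11.2, -0.7, -4.9]
finger_gap: 11.7
```

>>> {"name": "carry_out", "arguments": {"series": [{"delta_pos":[0,0,0],"turn":[0,0,0],"hand":0.3},{"delta_pos":[0,0,0],"turn":[0,0,0],"hand":0.3},{"delta_pos":[0,0,0],"turn":[0,0,0],"hand":0.3},{"delta_pos":[0,0,0],"turn":[0,0,0],"hand":0},{"delta_pos":[0,0,0],"turn":[0,0,0],"hand":0},{"delta_pos":[0,0,0],"turn":[0,0,0],"hand":0},{"delta_pos":[0,0,0],"turn":[0,0,0],"hand":0}]}}

```text
clock: 7.45
eef_pos: [669.7, 30.2, 103.6]
eef_rot: [3.139, 0.0, 2.1]
wrist_force: [7.2, 2.5, -2.8]
finger_gap: 11.6
```

>>> {"name": "carry_out", "arguments": {"series": [{"delta_pos":[0,0,0],"turn":[0,0,0.15],"hand":0},{"delta_pos":[0,0,0],"turn":[0,0,0.3],"hand":0},{"delta_pos":[0,0,0],"turn":[0,0,0.45],"hand":0},{"delta_pos":[0,0,0],"turn":[0,0,0.6],"hand":0},{"delta_pos":[0,0,0],"turn":[0,0,0.75],"hand":0},{"delta_pos":[0,0,0],"turn":[0,0,0.9],"hand":0},{"delta_pos":[0,0,0],"turn":[0,0,1.04],"hand":0},{"delta_pos":[0,0,0],"turn":[0,0,1.04],"hand":0}]}}

```text
clock: 8.45
eef_pos: [669.7, 30.2, 103.6]
eef_rot: [3.141, 0.002, -3.141]
wrist_force: [6.3, 3.0, -2.9]
finger_gap: 11.7
```

>>> {"name": "carry_out", "arguments": {"series": [{"delta_pos":[0,0,0],"turn":[0,0,0],"hand":0.4},{"delta_pos":[0,0,0],"turn":[0,0,0],"hand":0.4},{"delta_pos":[0,0,0],"turn":[0,0,0],"hand":0.5},{"delta_pos":[0,0,30],"turn":[0,0,0],"hand":0.6},{"delta_pos":[-40,0,80],"turn":[0,0,0],"hand":0.6},{"delta_pos":[-60,0,100],"turn":[0,0,0],"hand":0.6},{"delta_pos":[-60,0,100],"turn":[0,0,0],"hand":0.6}]}}

```text
clock: 9.32
eef_pos: [609.0, 29.7, 205.6]
eef_rot: [-3.142, 0.004, 3.14]
wrist_force: [0.5, -0.8, -0.6]
finger_gap: 56.2
```

```bash
python3 - <<'E'
from h import *
s=read_state();print(s["clock"],s["eef_pos"],s["eef_rot"],s["joints"])
im,c=snap("wrist","w5.png");
E
```

```text
9.325 [609.04075933  29.72152873 205.58542007] [-3.14153469  0.00351296  3.13974287] [-1.12862641e-02  4.32049644e-01  1.34156353e+00 -2.53506645e-05
  1.36446613e+00 -1.58022755e+00]
```

View pics/w5.png

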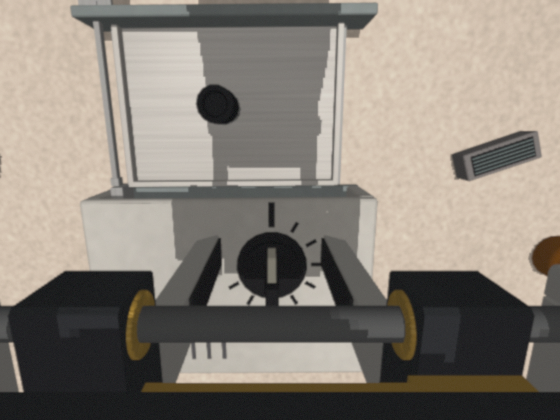

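The dial pointer now lines up with the long mark at (271,215), so it reads zero. This view also shows the eyepiece at (217,104) and the tray corners.

```bash
python3 - <<'E'
from h import *
c=get_calibration("wrist");im=cv2.imread("pics/w5.png")
m=(im.max(2)<50)[80:130,185:250].astype(np.uint8)
n,l,s,ce=cv2.connectedComponentsWithStats(m);i=1+np.argmax(s[1:,4]);print(s[i],ce[i]+[185,80])
p=np.argwhere(l==i)[:,::-1]+[185,80]
cv2.imwrite("pics/w5c.png",cv2.resize(im[0:210,70:390],None,fx=2.4,fy=2.4))
E
```

```text
[  13    5   41   39 1214] [217.51482702 104.57578254]
```

View pics/w5c.png

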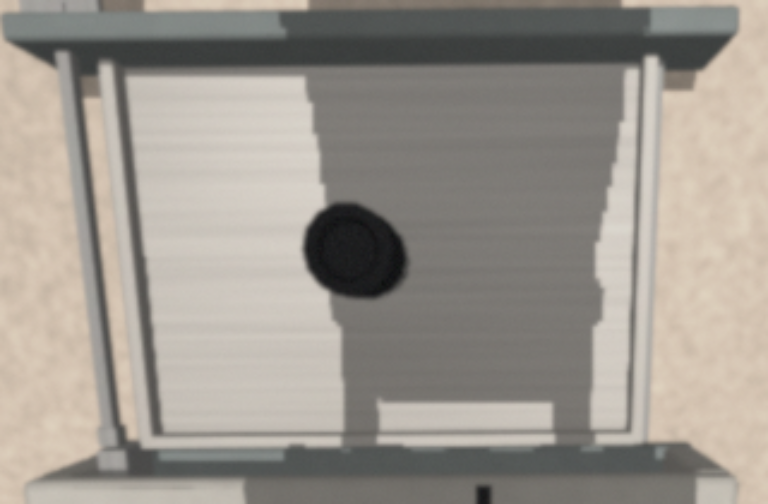

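```bash
python3 - <<'E'
from h import *
c=get_calibration("wrist")
f=lambda x,y,z:ray("wrist",70+x/2.4,y/2.4,z,c).round(1)
print("eye",f(347,249,100), "bottom side", f(365,258,25), 'r',f(304,249,100))
for n,x,y,z in[("rimFR out",98,62,37),("rimFR in",114,62,37),("rimFL in",645,58,37),("rimFL out",660,58,37),("rimBR in",150,436,37),("rimBL in",632,433,37),("rimBR o",140,447,37),("rimBL o",645,444,37),("floorBR",163,432,25),("floorBL",628,430,25),("panel topR",5,12,60),("panel topL",738,8,60),("panel topR b",5,40,60),("panel topL b",738,34,60),("roofR",28,484,82),("roofL",735,475,82)]:print(n,f(x,y,z))
E
```

```text
eye [521.3 -15.4 100. ] bottom side [519.6 -19.9  25. ] r [521.2 -29.8 100. ]
rimFR out [ 446.7 -119.9   37. ]
rimFR in [ 446.7 -113.7   37. ]
rimFL in [445.8  93.8  37. ]
rimFL out [445.8  99.7  37. ]
rimBR in [ 594.2 -114.2   37. ]
rimBL in [593.3  94.9  37. ]
rimBR o [ 599. -119.   37.]
rimBL o [598.1 100.7  37. ]
floorBR [ 594.2 -113.2   25. ]
floorBL [593.7  95.3  25. ]
panel topR [ 436.6 -141.6   60. ]
panel topL [435.9 122.3  60. ]
panel topR b [ 445.7 -142.8   60. ]
panel topL b [444.3 122.9  60. ]
roofR [ 605.7 -143.9   82. ]
roofL [602.7 126.4  82. ]
```

The tray centre is at about (519.5,-9.7) and its yaw is close to 0. The eyepiece is at about (520.5,-16). Next I'll grasp the eyepiece.

>>> {"name": "carry_out", "arguments": {"series": [{"delta_pos":[-45,-23,0],"turn":[0,0,0],"hand":1},{"delta_pos":[-88,-46,0],"turn":[0,0,0],"hand":1},{"delta_pos":[-88,-46,-50],"turn":[0,0,0],"hand":1},{"delta_pos":[-88,-46,-100],"turn":[0,0,0],"hand":1},{"delta_pos":[-88,-46,-140],"turn":[0,0,0],"hand":1},{"delta_pos":[-88,-46,-157],"turn":[0,0,0],"hand":1},{"delta_pos":[-88,-46,-157],"turn":[0,0,0],"hand":1}]}}

```text
clock: 10.25
eef_pos: [520.8, -16.3, 45.5]
eef_rot: [3.141, -0.002, 3.14]
wrist_force: [0.0, 0.2, 0.8]
finger_gap: 94.2
```

```bash
python3 - <<'E'
from h import *
im,c=snap("wrist","w6.png");snap("top","t6.png",(110,130,430,320),2.4)
E
```

```text
(no output)
```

View pics/w6.png

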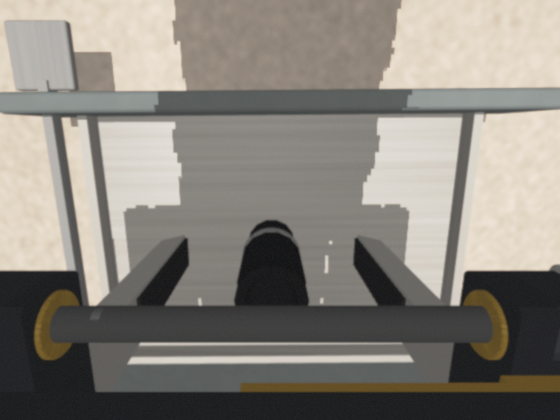

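View pics/t6.png

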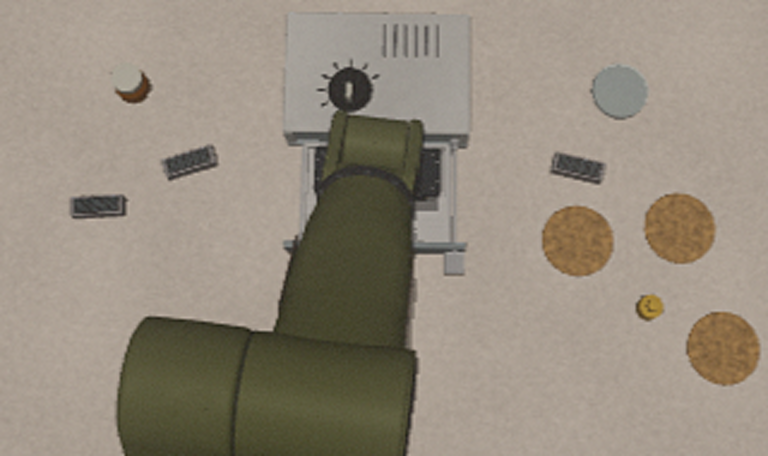

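The eyepiece is centred between the fingers. I'll grip it and lift.

>>> {"name": "carry_out", "arguments": {"series": [{"delta_pos":[0,0,0],"turn":[0,0,0],"hand":0.1},{"delta_pos":[0,0,0],"turn":[0,0,0],"hand":0.1},{"delta_pos":[0,0,0],"turn":[0,0,0],"hand":0.1},{"delta_pos":[0,0,0],"turn":[0,0,0],"hand":0.1},{"delta_pos":[0,0,0],"turn":[0,0,0],"hand":0.1},{"delta_pos":[0,0,0],"turn":[0,0,0],"hand":0.1}], "squeeze": 35}}

```text
clock: 11.1
eef_pos: [521.0, -16.3, 46.4]
eef_rot: [3.142, -0.0, 3.14]
wrist_force: [-0.8, -0.2, 1.0]
finger_gap: 37.4
```

>>> {"name": "carry_out", "arguments": {"series": [{"delta_pos":[0,0,10],"turn":[0,0,0],"hand":0.1},{"delta_pos":[0,0,35],"turn":[0,0,0],"hand":0.1},{"delta_pos":[0,0,60],"turn":[0,0,0],"hand":0.1},{"delta_pos":[0,0,80],"turn":[0,0,0],"hand":0.1},{"delta_pos":[0,0,80],"turn":[0,0,0],"hand":0.1}]}}

```text
clock: 11.72
eef_pos: [521.7, -16.4, 128.0]
eef_rot: [-3.141, 0.003, 3.14]
wrist_force: [0.0, -0.4, -1.1]
finger_gap: 31.2
```

```bash
python3 - <<'E'
from h import *
print(read_state()["finger_gap"]);im,c=snap("wrist","w7.png")
E
```

```text
31.228929586577962
```

View pics/w7.png

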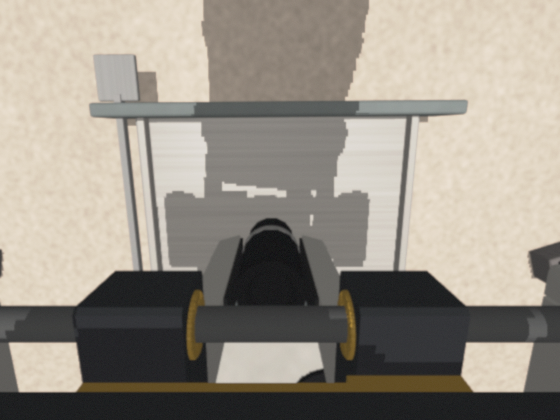

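It is held. It may have slid slightly during the early lift, so I'll check the grip height in the scene view.

```bash
python3 - <<'E'
from h import *
p=proj("scene",[521.7,-16.4,110]);print(p,[proj("scene",[521.7,-16.4,z]).round(1).tolist() for z in(90,103,128,178)])
x,y=map(int,p);snap("scene","s8.png",(x-50,y-45,x+50,y+45),6)
E
```

```text
[301.78178143 204.83732409] [[301.6, 210.1], [301.7, 206.7], [301.9, 200.0], [302.3, 186.1]]
```

View pics/s8.png

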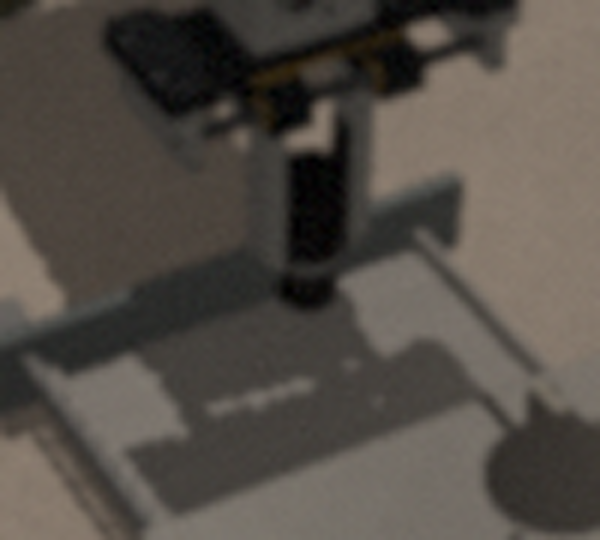

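The eyepiece is upright with its bottom about 25 mm below the TCP. I'll carry it to the mat.

>>> {"name": "carry_out", "arguments": {"series": [{"delta_pos":[-4,-30,5],"turn":[0,0,-0.15],"hand":0.1},{"delta_pos":[-10,-70,10],"turn":[0,0,-0.32],"hand":0.1},{"delta_pos":[-20,-115,10],"turn":[0,0,-0.5],"hand":0.1},{"delta_pos":[-30,-160,10],"turn":[0,0,-0.68],"hand":0.1},{"delta_pos":[-40,-205,10],"turn":[0,0,-0.86],"hand":0.1},{"delta_pos":[-50,-250,10],"turn":[0,0,-1.04],"hand":0.1},{"delta_pos":[-58,-285,10],"turn":[0,0,-1.22],"hand":0.1},{"delta_pos":[-62,-303,10],"turn":[0,0,-1.4],"hand":0.1}]}}

```text
clock: 12.82
eef_pos: [457.9, -320.7, 135.1]
eef_rot: [-3.14, -0.001, 1.732]
wrist_force: [0.3, 1.4, -1.8]
finger_gap: 31.4
```

>>> {"name": "carry_out", "arguments": {"series": [{"delta_pos":[0,0,-10],"turn":[0,0,-0.1],"hand":0.1},{"delta_pos":[0,0,-30],"turn":[0,0,-0.17],"hand":0.1},{"delta_pos":[0,0,-50],"turn":[0,0,-0.17],"hand":0.1},{"delta_pos":[0,0,-50],"turn":[0,0,-0.17],"hand":0.1}]}}

```text
clock: 13.32
eef_pos: [458.0, -318.6, 84.3]
eef_rot: [-3.138, -0.003, 1.57]
wrist_force: [-0.1, 0.4, -1.5]
finger_gap: 31.7
```

```bash
python3 - <<'E'
from h import *
s=read_state();print(s["eef_pos"],s["eef_rot"],s["finger_gap"]);im,c=snap("wrist","w9.png")
p=s["eef_pos"];x,y=map(int,proj("scene",p));snap("scene","s9.png",(x-60,y-45,x+60,y+45),5)
print(p,proj("scene",[p[0],p[1],p[2]-25])-[x-60,y-45])
m=(cv2.cvtColor(im,cv2.COLOR_BGR2HSV)[...,1]>110)
E
```

```text
[ 458.03689979 -318.56628183   84.3473914 ] [-3.13834398e+00 -2.53464918e-03  1.56988876e+00] 31.668749259661162
[ 458.03689979 -318.56628183   84.3473914 ] [62.10370166 52.38191655]
```

View pics/w9.png

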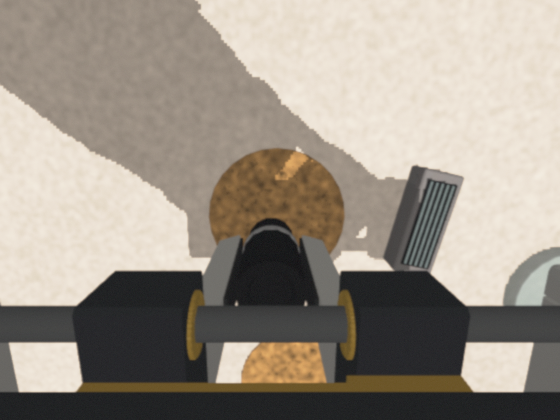

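View pics/s9.png

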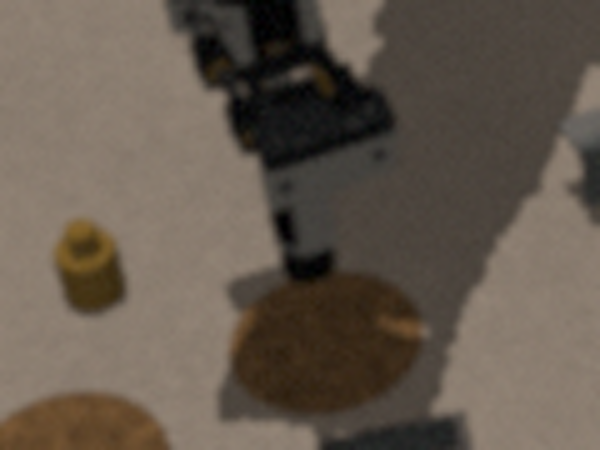

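```bash
python3 - <<'E'
from h import *
c=get_calibration("wrist")
P=np.array([ray("wrist",u,v,3,c)[:2] for u,v in[(209,213),(344,210),(277,149),(230,165),(326,166)]])
A=np.c_[2*P,np.ones(5)];s=np.linalg.lstsq(A,(P**2).sum(1),rcond=None)[0];print(s[:2],np.sqrt(s[2]+s[:2]@s[:2]))
im=cv2.imread("pics/w9.png")
for q in [(413,167),(462,178),(430,270),(386,258)]: print(ray("wrist",*q,26,c))
E
```

```text
[ 463.05246162 -320.47106908] 54.81165409865527
[ 559.64830638 -278.2093404    26.        ]
[ 595.58799274 -286.12626772   26.        ]
[ 580.43947454 -357.14635295   26.        ]
[ 545.89792891 -347.31007264   26.        ]
```

The mat centre is at (463,-320.5) and the fitted radius of 54.8 matches. Lowering.

>>> {"name": "carry_out", "arguments": {"series": [{"delta_pos":[5,-2,-20],"turn":[0,0,0],"hand":0.1},{"delta_pos":[5,-2,-35],"turn":[0,0,0],"hand":0.1},{"delta_pos":[5,-2,-45],"turn":[0,0,0],"hand":0.1},{"delta_pos":[5,-2,-50],"turn":[0,0,0],"hand":0.1},{"delta_pos":[5,-2,-52],"turn":[0,0,0],"hand":0.1}]}}

```text
clock: 14.05
eef_pos: [464.0, -321.3, 34.3]
eef_rot: [-3.142, -0.0, 1.57]
wrist_force: [-0.1, 0.2, 0.5]
finger_gap: 31.6
```

>>> {"name": "carry_out", "arguments": {"series": [{"delta_pos":[0,0,-1],"turn":[0,0,0],"hand":0.1},{"delta_pos":[0,0,-2],"turn":[0,0,0],"hand":0.1}]}}

```text
clock: 14.3
eef_pos: [464.1, -321.4, 32.7]
eef_rot: [3.141, 0.0, 1.57]
wrist_force: [1.1, 0.1, -0.4]
finger_gap: 31.4
```

>>> {"name": "carry_out", "arguments": {"series": [{"delta_pos":[0,0,-2],"turn":[0,0,0],"hand":0.1},{"delta_pos":[0,0,-3],"turn":[0,0,0],"hand":0.1},{"delta_pos":[0,0,-3],"turn":[0,0,0],"hand":0.1}]}}

```text
clock: 14.68
eef_pos: [464.0, -321.3, 29.4]
eef_rot: [-3.142, -0.0, 1.57]
wrist_force: [-0.6, 0.6, -0.1]
finger_gap: 31.5
```

>>> {"name": "carry_out", "arguments": {"series": [{"delta_pos":[0,0,-1],"turn":[0,0,0],"hand":0.1},{"delta_pos":[0,0,-2],"turn":[0,0,0],"hand":0.1},{"delta_pos":[0,0,-2],"turn":[0,0,0],"hand":0.1}]}}

```text
clock: 15.05
eef_pos: [464.1, -321.5, 28.8]
eef_rot: [3.141, 0.001, 1.57]
wrist_force: [-6.3, 4.9, 15.6]
finger_gap: 31.6
```

Contact felt (15 N). I'll back off 1.5 mm, release and rise.

>>> {"name": "carry_out", "arguments": {"series": [{"delta_pos":[0,0,1.5],"turn":[0,0,0],"hand":0.1},{"delta_pos":[0,0,1.5],"turn":[0,0,0],"hand":0.5},{"delta_pos":[0,0,1.5],"turn":[0,0,0],"hand":0.8},{"delta_pos":[0,0,1.5],"turn":[0,0,0],"hand":1},{"delta_pos":[0,0,1.5],"turn":[0,0,0],"hand":1},{"delta_pos":[0,0,1.5],"turn":[0,0,0],"hand":1}]}}

```text
clock: 15.8
eef_pos: [464.0, -321.3, 28.9]
eef_rot: [-3.142, -0.0, 1.57]
wrist_force: [-0.4, -0.6, -0.8]
finger_gap: 78.1
```

>>> {"name": "carry_out", "arguments": {"series": [{"delta_pos":[0,0,30],"turn":[0,0,0],"hand":1},{"delta_pos":[0,0,80],"turn":[0,0,0],"hand":1},{"delta_pos":[0,0,130],"turn":[0,0,0],"hand":1},{"delta_pos":[50,0,140],"turn":[0,0,-0.1],"hand":1},{"delta_pos":[80,0,140],"turn":[0,0,-0.2],"hand":1},{"delta_pos":[80,0,140],"turn":[0,0,-0.217],"hand":1}]}}

```text
clock: 16.55
eef_pos: [545.0, -320.8, 168.3]
eef_rot: [-3.141, -0.0, 1.353]
wrist_force: [-0.8, -0.1, -0.5]
finger_gap: 94.2
```

```bash
python3 - <<'E'
from h import *
s=read_state();print(s["eef_pos"],s["eef_rot"],s["finger_gap"]);im,c=snap("wrist","w10.png")
x,y=map(int,proj("scene",[463,-320,40]));snap("scene","s10.png",(x-60,y-45,x+60,y+45),5)
E
```

```text
[ 545.03424361 -320.81437668  168.30301645] [-3.14121495e+00 -2.05370907e-04  1.35314039e+00] 94.22866587142354
```

View pics/w10.png

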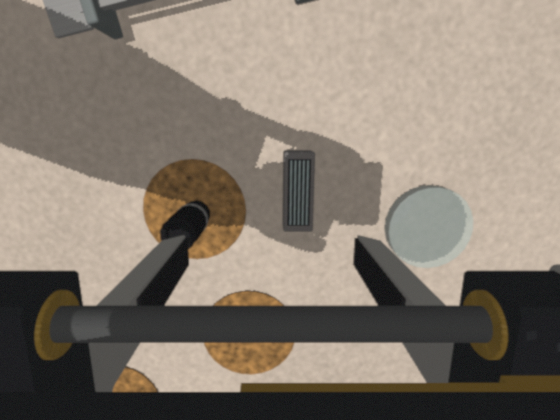

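View pics/s10.png

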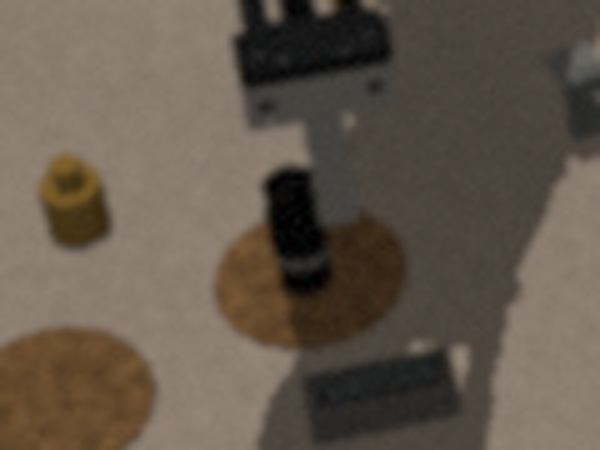

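The eyepiece stands upright on the mat; its base is at about (200,212) in the wrist view. The box, at (299,191), is aligned with the jaws.

```bash
cat >> h.py <<'E'
def box(fn,roi,c,zt=26,thr=85):
    im=cv2.imread("pics/"+fn) if isinstance(fn,str) else fn
    x0,y0,x1,y1=roi;m=(im.max(2)[y0:y1,x0:x1]<thr).astype(np.uint8)
    m=cv2.morphologyEx(m,cv2.MORPH_CLOSE,np.ones((5,5)))
    n,l,s,_=cv2.connectedComponentsWithStats(m);i=1+np.argmax(s[1:,4])
    p=np.argwhere(l==i)[:,::-1]+[x0,y0]
    w=np.array([ray("wrist",u,v,zt,c)[:2] for u,v in p],np.float32)
    r=cv2.minAreaRect(w);b=cv2.boxPoints(r);e1,e2=b[1]-b[0],b[2]-b[1]
    e=e1 if np.linalg.norm(e1)>np.linalg.norm(e2) else e2
    a=np.arctan2(e[1],e[0])%np.pi
    print("px",s[i],"c",np.round(r[0],1),"size",np.round(r[1],1),"yaw(long)",round(a,3));return r[0],a
E
python3 - <<'E'
from h import *
c=get_calibration("wrist")
for t in(65,85,105):box("w10.png",(270,140,330,245),c,26,t)
E
python3 -c "
import cv2
im=cv2.imread('pics/w10.png');cv2.imwrite('pics/w10c.png',cv2.resize(im[130:250,250:350],None,fx=5,fy=5))"
```

```text
px [  17   19   25   67 1580] c [ 570.5 -320.1] size [65.4 22.9] yaw(long) 1.354
px [  13   10   32   81 2396] c [ 570.2 -318.4] size [79.1 29.4] yaw(long) 1.355
px [  12   10   34   82 2599] c [ 570.1 -318.9] size [80.1 31.2] yaw(long) 1.355
```

View pics/w10c.png

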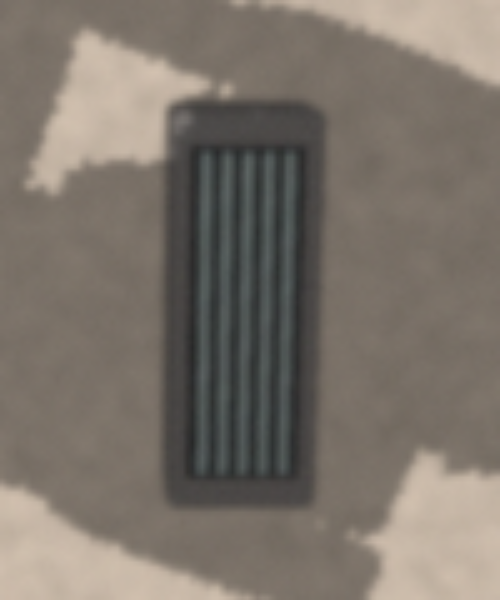

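>>> {"name": "carry_out", "arguments": {"series": [{"delta_pos":[25,2,-40],"turn":[0,0,0],"hand":0.62},{"delta_pos":[25,2,-90],"turn":[0,0,0],"hand":0.62},{"delta_pos":[25,2,-130],"turn":[0,0,0],"hand":0.62},{"delta_pos":[25,2,-155],"turn":[0,0,0],"hand":0.62},{"delta_pos":[25,2,-163],"turn":[0,0,0],"hand":0.62},{"delta_pos":[25,2,-163],"turn":[0,0,0],"hand":0.62}]}}

```text
clock: 17.4
eef_pos: [568.7, -319.6, 6.5]
eef_rot: [3.141, 0.0, 1.353]
wrist_force: [0.8, 0.0, 0.7]
finger_gap: 58.5
```

>>> {"name": "carry_out", "arguments": {"series": [{"delta_pos":[0,0,0],"turn":[0,0,0],"hand":0.1},{"delta_pos":[0,0,0],"turn":[0,0,0],"hand":0.1},{"delta_pos":[0,0,0],"turn":[0,0,0],"hand":0.1},{"delta_pos":[0,0,0],"turn":[0,0,0],"hand":0.1},{"delta_pos":[0,0,0],"turn":[0,0,0],"hand":0.1},{"delta_pos":[0,0,0],"turn":[0,0,0],"hand":0.1}], "squeeze": 35}}

```text
clock: 18.15
eef_pos: [569.3, -319.4, 6.5]
eef_rot: [3.141, 0.0, 1.353]
wrist_force: [0.2, 0.4, 5.9]
finger_gap: 29.9
```

>>> {"name": "carry_out", "arguments": {"series": [{"delta_pos":[0,0,10],"turn":[0,0,0],"hand":0.1},{"delta_pos":[0,0,40],"turn":[0,0,0],"hand":0.1},{"delta_pos":[0,0,80],"turn":[0,0,0],"hand":0.1},{"delta_pos":[0,0,110],"turn":[0,0,0],"hand":0.1},{"delta_pos":[0,0,110],"turn":[0,0,0],"hand":0.1}]}}

```text
clock: 18.77
eef_pos: [569.8, -319.8, 118.6]
eef_rot: [3.138, 0.001, 1.353]
wrist_force: [0.7, 0.4, -1.4]
finger_gap: 29.7
```

```bash
python3 - <<'E'
from h import *
s=read_state();print(s["eef_pos"],s["eef_rot"],s["finger_gap"]);im,c=snap("wrist","w11.png")
E
```

```text
[ 569.78492845 -319.76844247  118.57181474] [3.13771795e+00 1.42706005e-03 1.35285607e+00] 29.65552644601349
```

View pics/w11.png

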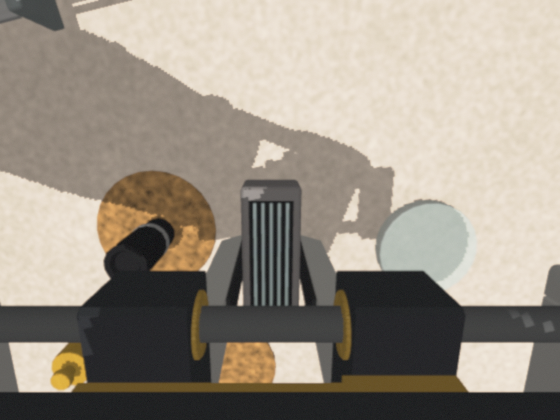

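Box held. I'll carry it to the tray slot (520,-80), turning it so its long side is along x.

>>> {"name": "carry_out", "arguments": {"series": [{"delta_pos":[-10,20,5],"turn":[0,0,-0.15],"hand":0.1},{"delta_pos":[-20,50,10],"turn":[0,0,-0.33],"hand":0.1},{"delta_pos":[-30,90,10],"turn":[0,0,-0.51],"hand":0.1},{"delta_pos":[-40,130,10],"turn":[0,0,-0.69],"hand":0.1},{"delta_pos":[-45,170,10],"turn":[0,0,-0.87],"hand":0.1},{"delta_pos":[-50,205,10],"turn":[0,0,-1.05],"hand":0.1},{"delta_pos":[-50,230,10],"turn":[0,0,-1.21],"hand":0.1},{"delta_pos":[-50,240,10],"turn":[0,0,-1.353],"hand":0.1}]}}

```text
clock: 19.82
eef_pos: [518.2, -77.9, 124.5]
eef_rot: [-3.141, 0.003, -0.004]
wrist_force: [0.0, -0.0, -1.0]
finger_gap: 30.0
```

>>> {"name": "carry_out", "arguments": {"series": [{"delta_pos":[0,0,-30],"turn":[0,0,0],"hand":0.1},{"delta_pos":[0,0,-60],"turn":[0,0,0],"hand":0.1},{"delta_pos":[0,0,-60],"turn":[0,0,0],"hand":0.1}]}}

```text
clock: 20.2
eef_pos: [517.1, -78.9, 63.2]
eef_rot: [-3.14, 0.006, -0.0]
wrist_force: [-1.0, 1.1, -0.4]
finger_gap: 30.1
```

```bash
python3 - <<'E'
from h import *
s=read_state();print(s["eef_pos"],s["eef_rot"],s["finger_gap"],s["joints"]);im,c=snap("wrist","w12.png")
E
```

```text
[517.11629832 -78.85729926  63.15791232] [-3.14032813e+00  5.82416591e-03 -1.35099897e-04] 30.144379684247163 [-2.21331088e-01  4.10141108e-01  1.73209843e+00 -5.22121568e-05
  1.00531281e+00  1.34963213e+00]
```

View pics/w12.png

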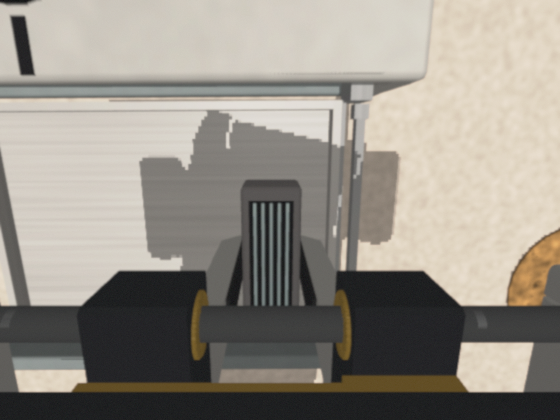

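>>> {"name": "carry_out", "arguments": {"series": [{"delta_pos":[3,1,-15],"turn":[0,0,0],"hand":0.1},{"delta_pos":[3,1,-25],"turn":[0,0,0],"hand":0.1},{"delta_pos":[3,1,-30],"turn":[0,0,0],"hand":0.1},{"delta_pos":[3,1,-32],"turn":[0,0,0],"hand":0.1}]}}

```text
clock: 20.75
eef_pos: [521.9, -78.3, 33.7]
eef_rot: [-3.142, 0.0, -0.0]
wrist_force: [0.4, -0.2, -1.4]
finger_gap: 29.5
```

>>> {"name": "carry_out", "arguments": {"series": [{"delta_pos":[0,0,-1],"turn":[0,0,0],"hand":0.1},{"delta_pos":[0,0,-1],"turn":[0,0,0],"hand":0.1}]}}

```text
clock: 21.0
eef_pos: [522.1, -78.3, 33.1]
eef_rot: [3.142, -0.0, -0.0]
wrist_force: [0.0, 0.3, -1.0]
finger_gap: 29.8
```

>>> {"name": "carry_out", "arguments": {"series": [{"delta_pos":[0,0,-1],"turn":[0,0,0],"hand":0.1},{"delta_pos":[0,0,-2],"turn":[0,0,0],"hand":0.1},{"delta_pos":[0,0,-2],"turn":[0,0,0],"hand":0.1}]}}

```text
clock: 21.38
eef_pos: [522.4, -78.3, 31.4]
eef_rot: [3.141, -0.001, -0.0]
wrist_force: [0.1, 1.0, 4.5]
finger_gap: 29.5
```

Contact. I'll release with a small opening, rise, and move toward the left-hand boxes while turning back.

>>> {"name": "carry_out", "arguments": {"series": [{"delta_pos":[0,0,0],"turn":[0,0,0],"hand":0.41},{"delta_pos":[0,0,0],"turn":[0,0,0],"hand":0.41},{"delta_pos":[0,0,0],"turn":[0,0,0],"hand":0.41},{"delta_pos":[0,0,40],"turn":[0,0,0],"hand":0.41},{"delta_pos":[0,0,90],"turn":[0,0,0],"hand":0.41},{"delta_pos":[0,0,130],"turn":[0,0,0],"hand":0.5},{"delta_pos":[0,0,130],"turn":[0,0,0],"hand":0.6}]}}

```text
clock: 22.25
eef_pos: [523.1, -78.5, 163.8]
eef_rot: [3.14, -0.005, -0.0]
wrist_force: [-0.3, 0.1, -0.4]
finger_gap: 54.0
```

```bash
python3 - <<'E'
from h import *
s=read_state();print(s["eef_pos"],s["eef_rot"],s["finger_gap"]);im,c=snap("wrist","w13.png");snap("top","t13.png",(110,130,430,320),2.4)
E
```

```text
[523.14230547 -78.54626098 163.7649934 ] [ 3.14046781e+00 -5.06585817e-03 -1.93173732e-04] 53.97501147837838
```

View pics/w13.png

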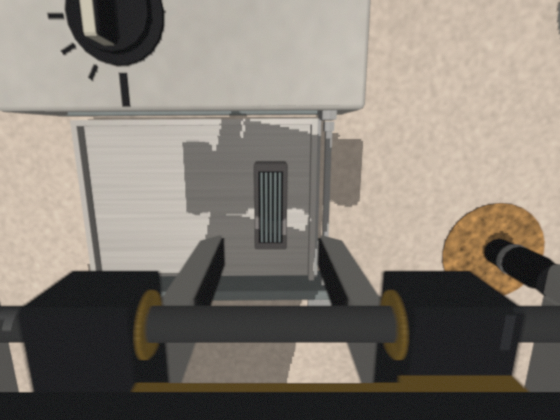

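View pics/t13.png

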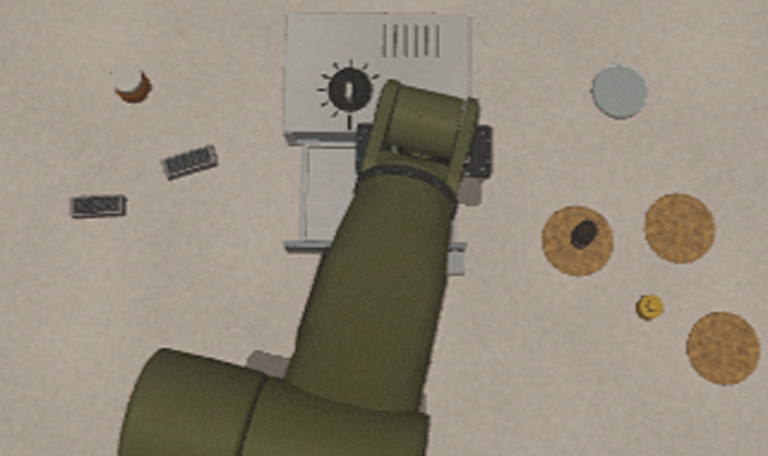

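The box lies flat in the tray and the eyepiece still stands. Next is box (566,273), with its long axis at about 1.89 rad.

>>> {"name": "carry_out", "arguments": {"series": [{"delta_pos":[0,40,0],"turn":[0,0,0.18],"hand":0.62},{"delta_pos":[0,85,0],"turn":[0,0,0.36],"hand":0.62},{"delta_pos":[0,130,0],"turn":[0,0,0.54],"hand":0.62},{"delta_pos":[0,175,0],"turn":[0,0,0.72],"hand":0.62},{"delta_pos":[0,215,0],"turn":[0,0,0.9],"hand":0.62},{"delta_pos":[5,255,0],"turn":[0,0,1.08],"hand":0.62},{"delta_pos":[10,295,0],"turn":[0,0,1.26],"hand":0.62},{"delta_pos":[20,325,0],"turn":[0,0,1.44],"hand":0.62}]}}

```text
clock: 23.35
eef_pos: [541.3, 248.1, 159.0]
eef_rot: [-3.139, 0.001, 1.447]
wrist_force: [-0.8, 0.2, 0.8]
finger_gap: 58.1
```

>>> {"name": "carry_out", "arguments": {"series": [{"delta_pos":[0,10,0],"turn":[0,0,0.18],"hand":0.62},{"delta_pos":[0,20,0],"turn":[0,0,0.36],"hand":0.62},{"delta_pos":[0,26,0],"turn":[0,0,0.454],"hand":0.62},{"delta_pos":[0,26,0],"turn":[0,0,0.454],"hand":0.62}]}}

```text
clock: 23.85
eef_pos: [541.4, 272.8, 159.2]
eef_rot: [-3.139, 0.0, 1.894]
wrist_force: [-0.3, -0.3, -0.7]
finger_gap: 58.4
```

```bash
python3 - <<'E'
from h import *
s=read_state();print(s["eef_pos"],s["eef_rot"],s["finger_gap"]);im,c=snap("wrist","w14.png")
p=proj("wrist",[566,272,26],c);print(p);x,y=map(int,p)
for t in (75,90):box(im,(x-40,y-65,x+40,min(y+65,270)),c,26,t)
E
```

```text
[541.43019166 272.75647469 159.18305809] [-3.13897897e+00  2.05308172e-04  1.89360062e+00] 58.37232566431548
[295.91329408 210.7205292 ]
px [  31   19   30   81 2340] c [568.5 278.7] size [28.1 78.5] yaw(long) 1.904
px [  30   18   33   83 2569] c [568.7 278.5] size [30.2 80.3] yaw(long) 1.903
```

View pics/w14.png

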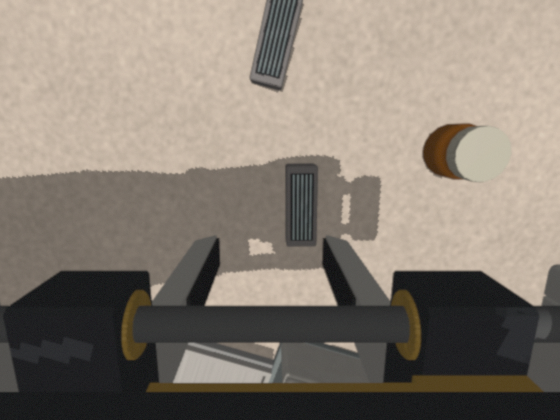

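Box 1, at (301,205), is at (568.6,278.6). Grasping.

>>> {"name": "carry_out", "arguments": {"series": [{"delta_pos":[27,6,-40],"turn":[0,0,0.01],"hand":0.62},{"delta_pos":[27,6,-90],"turn":[0,0,0.01],"hand":0.62},{"delta_pos":[27,6,-130],"turn":[0,0,0.01],"hand":0.62},{"delta_pos":[27,6,-148],"turn":[0,0,0.01],"hand":0.62},{"delta_pos":[27,6,-154],"turn":[0,0,0.01],"hand":0.62},{"delta_pos":[27,6,-154],"turn":[0,0,0.01],"hand":0.62}]}}

```text
clock: 24.65
eef_pos: [569.5, 278.9, 8.0]
eef_rot: [3.14, -0.0, 1.903]
wrist_force: [-0.8, -0.1, 0.6]
finger_gap: 58.5
```

>>> {"name": "carry_out", "arguments": {"series": [{"delta_pos":[0,0,0],"turn":[0,0,0],"hand":0.1},{"delta_pos":[0,0,0],"turn":[0,0,0],"hand":0.1},{"delta_pos":[0,0,0],"turn":[0,0,0],"hand":0.1},{"delta_pos":[0,0,0],"turn":[0,0,0],"hand":0.1},{"delta_pos":[0,0,0],"turn":[0,0,0],"hand":0.1},{"delta_pos":[0,0,0],"turn":[0,0,0],"hand":0.1}], "squeeze": 35}}

```text
clock: 25.4
eef_pos: [569.2, 278.8, 7.4]
eef_rot: [3.141, -0.0, 1.904]
wrist_force: [-1.1, -0.9, 5.8]
finger_gap: 29.9
```

>>> {"name": "carry_out", "arguments": {"series": [{"delta_pos":[0,0,10],"turn":[0,0,0],"hand":0.1},{"delta_pos":[0,0,40],"turn":[0,0,0],"hand":0.1},{"delta_pos":[0,0,80],"turn":[0,0,0],"hand":0.1},{"delta_pos":[0,0,120],"turn":[0,0,0],"hand":0.1},{"delta_pos":[0,0,120],"turn":[0,0,0],"hand":0.1}]}}

```text
clock: 26.02
eef_pos: [570.2, 279.2, 130.6]
eef_rot: [3.136, -0.0, 1.904]
wrist_force: [0.4, 0.0, -1.0]
finger_gap: 29.9
```

```bash
python3 - <<'E'
from h import *
s=read_state();print(s["eef_pos"],s["eef_rot"],s["finger_gap"]);im,c=snap("wrist","w15.png")
E
```

```text
[570.16146077 279.24166512 130.60861265] [ 3.13603928e+00 -3.45602578e-04  1.90383790e+00] 29.922657292979597
```

View pics/w15.png

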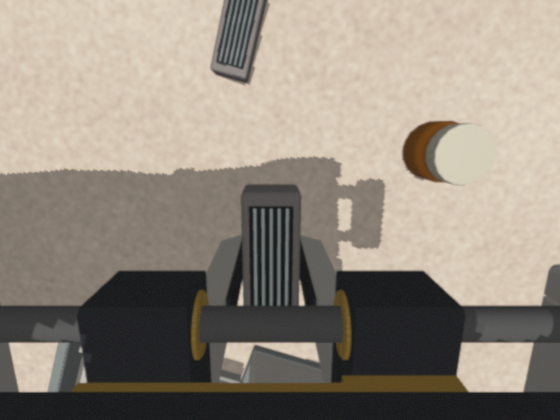

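>>> {"name": "carry_out", "arguments": {"series": [{"delta_pos":[-10,-30,5],"turn":[0,0,0.14],"hand":0.1},{"delta_pos":[-20,-75,5],"turn":[0,0,0.31],"hand":0.1},{"delta_pos":[-30,-120,5],"turn":[0,0,0.48],"hand":0.1},{"delta_pos":[-40,-165,5],"turn":[0,0,0.65],"hand":0.1},{"delta_pos":[-45,-210,5],"turn":[0,0,0.82],"hand":0.1},{"delta_pos":[-48,-250,5],"turn":[0,0,0.99],"hand":0.1},{"delta_pos":[-48,-280,5],"turn":[0,0,1.13],"hand":0.1},{"delta_pos":[-48,-289,5],"turn":[0,0,1.238],"hand":0.1}]}}

```text
clock: 27.08
eef_pos: [520.2, -11.8, 130.6]
eef_rot: [3.141, -0.002, -3.139]
wrist_force: [0.1, -0.7, -0.6]
finger_gap: 30.0
```

>>> {"name": "carry_out", "arguments": {"series": [{"delta_pos":[0,0,-30],"turn":[0,0,0],"hand":0.1},{"delta_pos":[0,0,-60],"turn":[0,0,0],"hand":0.1},{"delta_pos":[0,0,-60],"turn":[0,0,0],"hand":0.1}]}}

```text
clock: 27.45
eef_pos: [519.2, -10.2, 69.4]
eef_rot: [3.141, -0.006, -3.141]
wrist_force: [0.3, -0.1, 0.1]
finger_gap: 29.7
```

```bash
python3 - <<'E'
from h import *
s=read_state();print(s["eef_pos"],s["eef_rot"],s["finger_gap"]);im,c=snap("wrist","w16.png")
E
```

```text
[519.16825115 -10.16429228  69.37034291] [ 3.14108404 -0.00574127 -3.14146494] 29.734117157414925
```

View pics/w16.png

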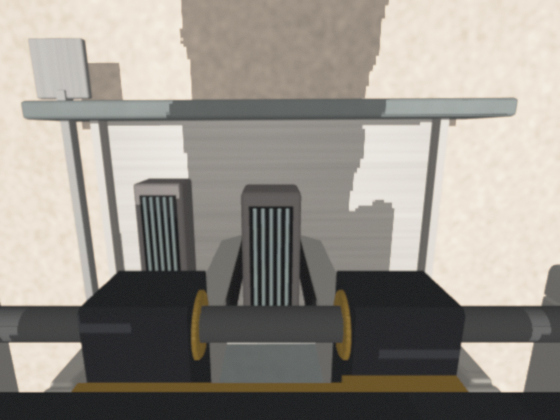

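>>> {"name": "carry_out", "arguments": {"series": [{"delta_pos":[1,0,-15],"turn":[0,0,0],"hand":0.1},{"delta_pos":[1,0,-28],"turn":[0,0,0],"hand":0.1},{"delta_pos":[1,0,-34],"turn":[0,0,0],"hand":0.1},{"delta_pos":[1,0,-36],"turn":[0,0,0],"hand":0.1},{"delta_pos":[1,0,-36],"turn":[0,0,0],"hand":0.1}]}}

```text
clock: 28.12
eef_pos: [522.1, -10.3, 36.1]
eef_rot: [-3.142, 0.0, -3.141]
wrist_force: [0.1, 0.4, -1.3]
finger_gap: 29.8
```

>>> {"name": "carry_out", "arguments": {"series": [{"delta_pos":[0,0,-1],"turn":[0,0,0],"hand":0.1},{"delta_pos":[0,0,-1.5],"turn":[0,0,0],"hand":0.1},{"delta_pos":[0,0,-1.5],"turn":[0,0,0],"hand":0.1}]}}

```text
clock: 28.5
eef_pos: [522.0, -10.3, 34.5]
eef_rot: [-3.142, 0.0, -3.141]
wrist_force: [-0.2, -0.9, -0.5]
finger_gap: 29.5
```

>>> {"name": "carry_out", "arguments": {"series": [{"delta_pos":[0,0,-1],"turn":[0,0,0],"hand":0.1},{"delta_pos":[0,0,-2],"turn":[0,0,0],"hand":0.1},{"delta_pos":[0,0,-2],"turn":[0,0,0],"hand":0.1}]}}

```text
clock: 28.88
eef_pos: [522.0, -10.3, 32.4]
eef_rot: [-3.142, -0.0, -3.141]
wrist_force: [-0.2, 0.2, -0.9]
finger_gap: 29.7
```

>>> {"name": "carry_out", "arguments": {"series": [{"delta_pos":[0,0,-0.7],"turn":[0,0,0],"hand":0.1},{"delta_pos":[0,0,-1.2],"turn":[0,0,0],"hand":0.1},{"delta_pos":[0,0,-1.2],"turn":[0,0,0],"hand":0.1}]}}

```text
clock: 29.25
eef_pos: [522.8, -10.3, 32.3]
eef_rot: [-3.142, 0.002, -3.141]
wrist_force: [-0.3, 0.2, 8.8]
finger_gap: 30.0
```

>>> {"name": "carry_out", "arguments": {"series": [{"delta_pos":[0,0,0.7],"turn":[0,0,0],"hand":0.42},{"delta_pos":[0,0,0.7],"turn":[0,0,0],"hand":0.42},{"delta_pos":[0,0,0.7],"turn":[0,0,0],"hand":0.42},{"delta_pos":[0,0,40],"turn":[0,0,0],"hand":0.42},{"delta_pos":[0,0,90],"turn":[0,0,0],"hand":0.42},{"delta_pos":[0,0,130],"turn":[0,0,0],"hand":0.5},{"delta_pos":[0,0,130],"turn":[0,0,0],"hand":0.6}]}}

```text
clock: 30.12
eef_pos: [523.1, -10.4, 164.0]
eef_rot: [-3.141, 0.005, -3.141]
wrist_force: [0.3, 1.0, -0.3]
finger_gap: 53.6
```

```bash
python3 - <<'E'
from h import *
im,c=snap("wrist","w17.png")
E
```

```text
(no output)
```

View pics/w17.png

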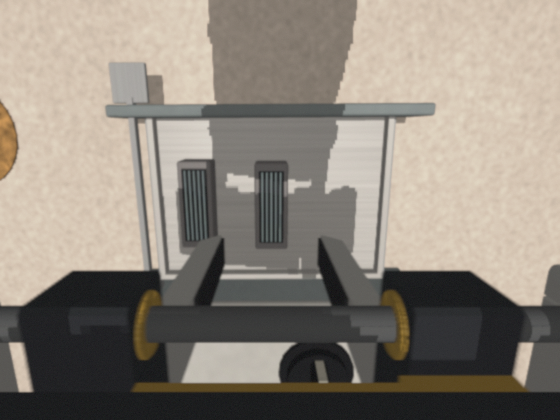

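>>> {"name": "carry_out", "arguments": {"series": [{"delta_pos":[0,40,0],"turn":[0,0,-0.18],"hand":0.62},{"delta_pos":[-5,95,0],"turn":[0,0,-0.36],"hand":0.62},{"delta_pos":[-15,150,0],"turn":[0,0,-0.54],"hand":0.62},{"delta_pos":[-25,205,0],"turn":[0,0,-0.72],"hand":0.62},{"delta_pos":[-35,260,0],"turn":[0,0,-0.9],"hand":0.62},{"delta_pos":[-45,315,0],"turn":[0,0,-1.08],"hand":0.62},{"delta_pos":[-50,365,0],"turn":[0,0,-1.26],"hand":0.62},{"delta_pos":[-50,400,0],"turn":[0,0,-1.42],"hand":0.62}]}}

```text
clock: 31.18
eef_pos: [470.7, 391.7, 159.1]
eef_rot: [-3.139, 0.001, 1.718]
wrist_force: [1.4, -0.4, -0.3]
finger_gap: 58.1
```

>>> {"name": "carry_out", "arguments": {"series": [{"delta_pos":[0,10,0],"turn":[0,0,-0.077],"hand":0.62},{"delta_pos":[0,15,0],"turn":[0,0,-0.077],"hand":0.62},{"delta_pos":[0,15,0],"turn":[0,0,-0.077],"hand":0.62}]}}

```text
clock: 31.55
eef_pos: [471.8, 404.4, 160.3]
eef_rot: [-3.14, 0.001, 1.647]
wrist_force: [-0.3, 0.3, -0.3]
finger_gap: 58.3
```

```bash
python3 - <<'E'
from h import *
s=read_state();print(s["eef_pos"],s["eef_rot"],s["finger_gap"]);im,c=snap("wrist","w18.png")
p=proj("wrist",[495,408,26],c);print(p);x,y=map(int,p)
for t in (75,90):box(im,(x-40,y-65,x+40,min(y+65,270)),c,26,t)
E
```

```text
[471.81032742 404.35235758 160.27475514] [-3.14035814e+00  8.09593366e-04  1.64726993e+00] 58.345472960930216
[296.21582195 199.61808753]
px [  28   19   32   82 2448] c [497.6 413. ] size [29.  78.4] yaw(long) 1.647
px [  27   18   34   83 2636] c [497.6 413.5] size [30.5 79.4] yaw(long) 1.642
```

View pics/w18.png

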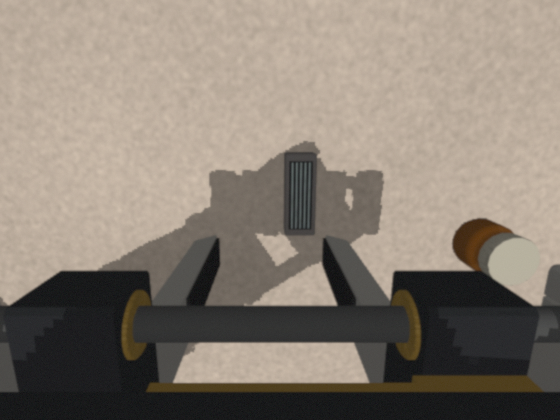

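Two boxes lie flat in the tray. The last one, at (300,193), is at (497.6,413.3).

>>> {"name": "carry_out", "arguments": {"series": [{"delta_pos":[26,9,-40],"turn":[0,0,0],"hand":0.62},{"delta_pos":[26,9,-90],"turn":[0,0,0],"hand":0.62},{"delta_pos":[26,9,-130],"turn":[0,0,0],"hand":0.62},{"delta_pos":[26,9,-149],"turn":[0,0,0],"hand":0.62},{"delta_pos":[26,9,-155],"turn":[0,0,0],"hand":0.62},{"delta_pos":[26,9,-155],"turn":[0,0,0],"hand":0.62}]}}

```text
clock: 32.35
eef_pos: [498.5, 414.0, 7.4]
eef_rot: [3.14, -0.001, 1.646]
wrist_force: [0.3, 0.3, 0.7]
finger_gap: 58.2
```

>>> {"name": "carry_out", "arguments": {"series": [{"delta_pos":[0,0,0],"turn":[0,0,0],"hand":0.1},{"delta_pos":[0,0,0],"turn":[0,0,0],"hand":0.1},{"delta_pos":[0,0,0],"turn":[0,0,0],"hand":0.1},{"delta_pos":[0,0,0],"turn":[0,0,0],"hand":0.1},{"delta_pos":[0,0,0],"turn":[0,0,0],"hand":0.1},{"delta_pos":[0,0,0],"turn":[0,0,0],"hand":0.1}], "squeeze": 35}}

```text
clock: 33.1
eef_pos: [498.2, 413.9, 6.7]
eef_rot: [3.141, -0.0, 1.646]
wrist_force: [-1.0, -0.6, 6.3]
finger_gap: 29.6
```

>>> {"name": "carry_out", "arguments": {"series": [{"delta_pos":[0,0,10],"turn":[0,0,0],"hand":0.1},{"delta_pos":[0,0,40],"turn":[0,0,0],"hand":0.1},{"delta_pos":[0,0,80],"turn":[0,0,0],"hand":0.1},{"delta_pos":[0,0,120],"turn":[0,0,0],"hand":0.1},{"delta_pos":[0,0,120],"turn":[0,0,0],"hand":0.1}]}}

```text
clock: 33.72
eef_pos: [499.0, 414.5, 130.0]
eef_rot: [3.137, -0.003, 1.646]
wrist_force: [-0.6, -0.4, -1.6]
finger_gap: 30.1
```

```bash
python3 - <<'E'
from h import *
s=read_state();print(s["eef_pos"],s["eef_rot"],s["finger_gap"]);im,c=snap("wrist","w19.png")
E
```

```text
[499.02572748 414.53854957 130.01732264] [ 3.13677038e+00 -3.06233955e-03  1.64561468e+00] 30.11115897209628
```

View pics/w19.png

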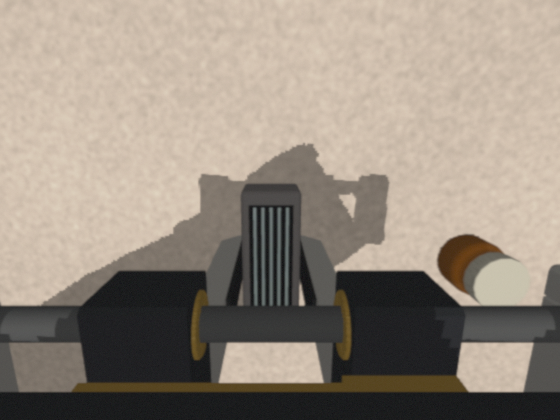

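>>> {"name": "carry_out", "arguments": {"series": [{"delta_pos":[3,-30,5],"turn":[0,0,0.15],"hand":0.1},{"delta_pos":[6,-80,5],"turn":[0,0,0.33],"hand":0.1},{"delta_pos":[10,-130,5],"turn":[0,0,0.51],"hand":0.1},{"delta_pos":[14,-180,5],"turn":[0,0,0.69],"hand":0.1},{"delta_pos":[18,-230,5],"turn":[0,0,0.87],"hand":0.1},{"delta_pos":[22,-280,5],"turn":[0,0,1.05],"hand":0.1},{"delta_pos":[22,-325,5],"turn":[0,0,1.23],"hand":0.1},{"delta_pos":[22,-350,5],"turn":[0,0,1.4],"hand":0.1}]}}

```text
clock: 34.78
eef_pos: [519.1, 61.7, 129.9]
eef_rot: [-3.141, -0.002, 3.05]
wrist_force: [-0.5, -0.9, -0.8]
finger_gap: 30.0
```

>>> {"name": "carry_out", "arguments": {"series": [{"delta_pos":[0,-6,-10],"turn":[0,0,0.095],"hand":0.1},{"delta_pos":[0,-6,-40],"turn":[0,0,0.095],"hand":0.1},{"delta_pos":[0,-6,-60],"turn":[0,0,0.095],"hand":0.1},{"delta_pos":[0,-6,-60],"turn":[0,0,0.095],"hand":0.1}]}}

```text
clock: 35.28
eef_pos: [518.6, 57.6, 69.1]
eef_rot: [-3.141, -0.005, 3.14]
wrist_force: [0.8, -0.4, -0.6]
finger_gap: 29.7
```

```bash
python3 - <<'E'
from h import *
s=read_state();print(s["eef_pos"],s["eef_rot"],s["finger_gap"]);im,c=snap("wrist","w20.png")
E
```

```text
[518.5537409   57.63735666  69.1224176 ] [-3.14139952 -0.00455399  3.14045996] 29.703242926235173
```

View pics/w20.png

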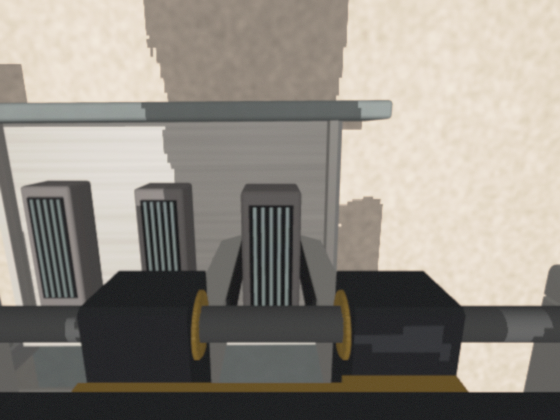

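>>> {"name": "carry_out", "arguments": {"series": [{"delta_pos":[1,0,-15],"turn":[0,0,0],"hand":0.1},{"delta_pos":[1,0,-28],"turn":[0,0,0],"hand":0.1},{"delta_pos":[1,0,-36],"turn":[0,0,0],"hand":0.1},{"delta_pos":[1,0,-39],"turn":[0,0,0],"hand":0.1},{"delta_pos":[1,0,-39],"turn":[0,0,0],"hand":0.1}]}}

```text
clock: 35.95
eef_pos: [521.1, 57.7, 32.3]
eef_rot: [-3.142, 0.0, 3.141]
wrist_force: [-0.0, -0.2, -1.3]
finger_gap: 29.9
```

>>> {"name": "carry_out", "arguments": {"series": [{"delta_pos":[0,0,-0.8],"turn":[0,0,0],"hand":0.1},{"delta_pos":[0,0,-1.3],"turn":[0,0,0],"hand":0.1},{"delta_pos":[0,0,-1.3],"turn":[0,0,0],"hand":0.1}]}}

```text
clock: 36.33
eef_pos: [521.4, 57.7, 31.6]
eef_rot: [3.142, 0.001, 3.141]
wrist_force: [-0.6, -0.9, 5.1]
finger_gap: 29.3
```

Released in place next; then I'll look at all three boxes and the pad from above.

>>> {"name": "carry_out", "arguments": {"series": [{"delta_pos":[0,0,0.7],"turn":[0,0,0],"hand":0.42},{"delta_pos":[0,0,0.7],"turn":[0,0,0],"hand":0.42},{"delta_pos":[0,0,0.7],"turn":[0,0,0],"hand":0.42},{"delta_pos":[0,0,40],"turn":[0,0,0],"hand":0.42},{"delta_pos":[0,0,90],"turn":[0,0,0],"hand":0.42},{"delta_pos":[0,-20,130],"turn":[0,0,0],"hand":0},{"delta_pos":[0,-80,130],"turn":[0,0,0],"hand":0},{"delta_pos":[0,-120,130],"turn":[0,0,0],"hand":0}]}}

```text
clock: 37.33
eef_pos: [520.9, -64.1, 161.4]
eef_rot: [-3.141, 0.001, 3.14]
wrist_force: [0.1, 0.0, -1.1]
finger_gap: 13.3
```

>>> {"name": "carry_out", "arguments": {"series": [{"delta_pos":[-20,-20,0],"turn":[0,0,0],"hand":0},{"delta_pos":[-20,-30,0],"turn":[0,0,0],"hand":0},{"delta_pos":[-20,-30,0],"turn":[0,0,0],"hand":0}]}}

```text
clock: 37.7
eef_pos: [501.4, -92.4, 161.1]
eef_rot: [-3.142, 0.0, 3.14]
wrist_force: [0.3, 0.2, 0.1]
finger_gap: 0.8
```

```bash
python3 - <<'E'
from h import *
s=read_state();print(s["eef_pos"],s["eef_rot"],s["finger_gap"]);im,c=snap("wrist","w21.png");np.save("c21.npy",np.array(c["pose"]))
E
```

```text
[501.4467076  -92.40644866 161.06927325] [-3.14156341e+00  3.83968828e-04  3.13995132e+00] 0.8298505764539766
```

View pics/w21.png

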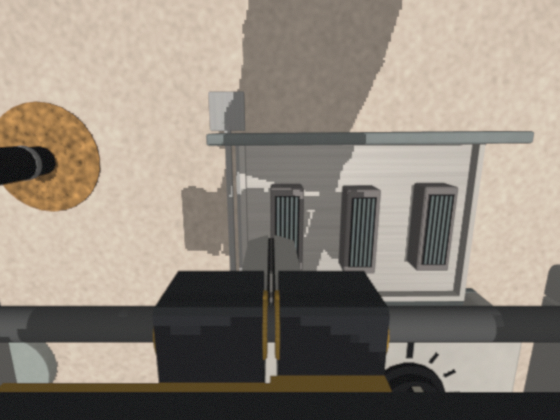

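All three boxes lie flat and apart. The pad is at u 209–244, v 91–130.

```bash
python3 - <<'E'
from h import *
c=get_calibration("wrist")
for q in[(209,91.5),(244,91.5),(211,130),(245,130)]:print(ray("wrist",*q,47,c))
for q in[(208,134),(533,131)]:print("panel top outer",ray("wrist",*q,60,c))
snap("top","t21.png",(110,130,430,320),2.4)
E
```

```text
[ 403.02498065 -142.91259965   47.        ]
[ 403.06002975 -113.88966601   47.        ]
[ 434.08738081 -142.5834087    47.        ]
[ 434.12205914 -113.65411723   47.        ]
panel top outer [ 437.23616853 -142.90293005   60.        ]
panel top outer [435.17203164 121.59109318  60.        ]
```

View pics/t21.png

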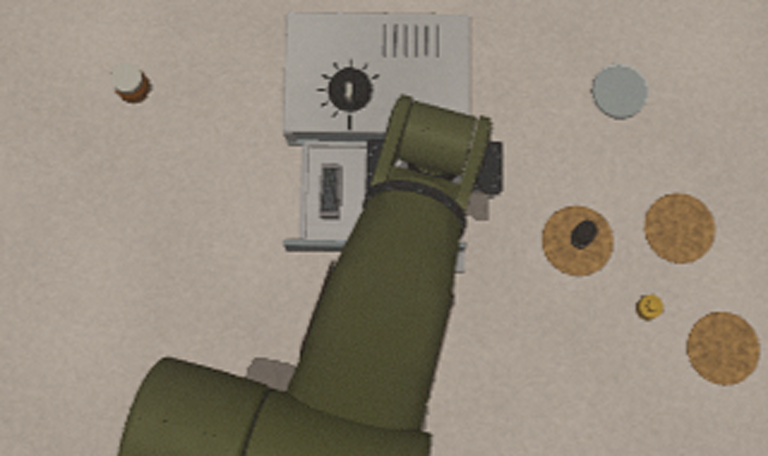

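No boxes are left on the bench. The pad centre is at (418.5,-128). I'll move above it and press.

>>> {"name": "carry_out", "arguments": {"series": [{"delta_pos":[-50,-20,0],"turn":[0,0,0],"hand":0},{"delta_pos":[-82,-36,0],"turn":[0,0,0],"hand":0},{"delta_pos":[-82,-36,-50],"turn":[0,0,0],"hand":0},{"delta_pos":[-82,-36,-90],"turn":[0,0,0],"hand":0},{"delta_pos":[-82,-36,-108],"turn":[0,0,0],"hand":0},{"delta_pos":[-82,-36,-108],"turn":[0,0,0],"hand":0}]}}

```text
clock: 38.55
eef_pos: [418.8, -127.5, 52.1]
eef_rot: [3.141, -0.002, 3.142]
wrist_force: [-0.2, -0.1, 0.8]
finger_gap: 0.6
```

>>> {"name": "carry_out", "arguments": {"series": [{"delta_pos":[0,0,-4],"turn":[0,0,0],"hand":0},{"delta_pos":[0,0,-8],"turn":[0,0,0],"hand":0},{"delta_pos":[0,0,-12],"turn":[0,0,0],"hand":0},{"delta_pos":[0,0,-15],"turn":[0,0,0],"hand":0},{"delta_pos":[0,0,-17],"turn":[0,0,0],"hand":0},{"delta_pos":[0,0,-18],"turn":[0,0,0],"hand":0}]}}

```text
clock: 39.3
eef_pos: [419.5, -128.5, 35.3]
eef_rot: [-3.141, 0.001, 3.14]
wrist_force: [1.8, 1.6, 7.2]
finger_gap: 0.7
```

>>> {"name": "carry_out", "arguments": {"series": [{"delta_pos":[0,0,-1],"turn":[0,0,0],"hand":0},{"delta_pos":[5,0,-1.5],"turn":[0,0,0],"hand":0},{"delta_pos":[12,0,-1.5],"turn":[0,0,0],"hand":0},{"delta_pos":[20,0,-1.5],"turn":[0,0,0],"hand":0}]}}

```text
clock: 39.8
eef_pos: [439.6, -128.4, 34.1]
eef_rot: [-3.141, 0.001, 3.14]
wrist_force: [-1.9, 2.5, 12.3]
finger_gap: 0.3
```

```bash
python3 - <<'E'
from h import *
s=read_state();print(s["eef_pos"],s["wrist_force"],s["finger_gap"]);snap("wrist","w22.png")
E
```

```text
[ 439.57573602 -128.37483387   34.14099891] [-1.86806442  2.51403054 12.28741945] 0.29464262508860634
```

View pics/w22.png

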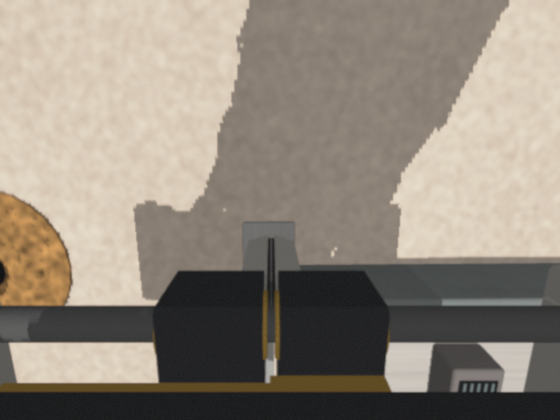

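The pad is down and the tray is moving at low force. I'll continue pushing.

>>> {"name": "carry_out", "arguments": {"series": [{"delta_pos":[7,0,0],"turn":[0,0,0],"hand":0},{"delta_pos":[14,0,0],"turn":[0,0,0],"hand":0},{"delta_pos":[21,0,0],"turn":[0,0,0],"hand":0},{"delta_pos":[28,0,0],"turn":[0,0,0],"hand":0},{"delta_pos":[35,0,0],"turn":[0,0,0],"hand":0},{"delta_pos":[42,0,0],"turn":[0,0,0],"hand":0},{"delta_pos":[48,0,0],"turn":[0,0,0],"hand":0},{"delta_pos":[52,0,0],"turn":[0,0,0],"hand":0}]}}

```text
clock: 40.85
eef_pos: [491.6, -128.1, 34.2]
eef_rot: [3.142, 0.001, 3.141]
wrist_force: [-1.1, 2.7, 11.8]
finger_gap: 0.8
```

```bash
python3 - <<'E'
from h import *
snap("top","t23.png",(180,130,430,270),3);snap("wrist","w23.png")
E
```

```text
(no output)
```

View pics/t23.png

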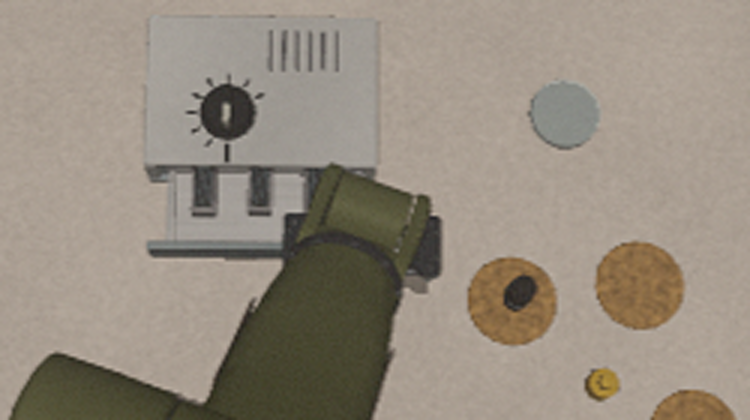

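View pics/w23.png

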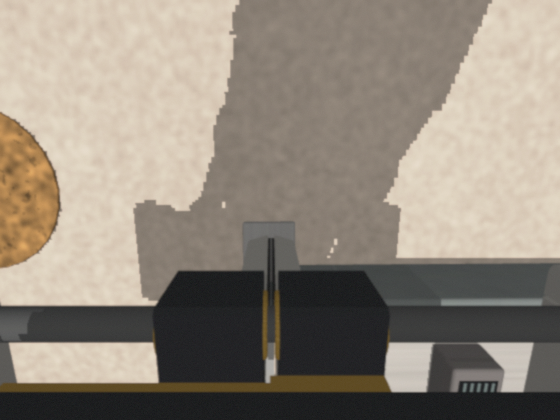

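The tray is about 62 mm in, so the catch is passed. I'll let the lever up and push at the panel's middle.

>>> {"name": "carry_out", "arguments": {"series": [{"delta_pos":[-2,0,8],"turn":[0,0,0],"hand":0},{"delta_pos":[-3,0,20],"turn":[0,0,0],"hand":0},{"delta_pos":[-10,0,50],"turn":[0,0,0],"hand":0},{"delta_pos":[-25,40,55],"turn":[0,0,0],"hand":0},{"delta_pos":[-25,90,55],"turn":[0,0,0],"hand":0},{"delta_pos":[-25,118,40],"turn":[0,0,0],"hand":0},{"delta_pos":[-25,118,9],"turn":[0,0,0],"hand":0},{"delta_pos":[-25,118,9],"turn":[0,0,0],"hand":0}]}}

```text
clock: 41.95
eef_pos: [464.7, -10.1, 41.3]
eef_rot: [3.141, -0.004, 3.141]
wrist_force: [-0.6, -0.6, 0.7]
finger_gap: 0.3
```

>>> {"name": "carry_out", "arguments": {"series": [{"delta_pos":[10,0,0],"turn":[0,0,0],"hand":0},{"delta_pos":[20,0,0],"turn":[0,0,0],"hand":0},{"delta_pos":[28,0,0],"turn":[0,0,0],"hand":0},{"delta_pos":[37,0,0],"turn":[0,0,0],"hand":0},{"delta_pos":[46,0,0],"turn":[0,0,0],"hand":0},{"delta_pos":[55,0,0],"turn":[0,0,0],"hand":0},{"delta_pos":[64,0,0],"turn":[0,0,0],"hand":0},{"delta_pos":[72,0,0],"turn":[0,0,0],"hand":0}]}}

```text
clock: 42.95
eef_pos: [538.5, -10.2, 42.4]
eef_rot: [3.142, -0.0, 3.141]
wrist_force: [-1.5, 0.5, 0.9]
finger_gap: 0.1
```

>>> {"name": "carry_out", "arguments": {"series": [{"delta_pos":[9,0,0],"turn":[0,0,0],"hand":0},{"delta_pos":[18,0,0],"turn":[0,0,0],"hand":0},{"delta_pos":[26,0,0],"turn":[0,0,0],"hand":0},{"delta_pos":[33,0,0],"turn":[0,0,0],"hand":0},{"delta_pos":[39,0,0],"turn":[0,0,0],"hand":0},{"delta_pos":[44,0,0],"turn":[0,0,0],"hand":0},{"delta_pos":[46,0,0],"turn":[0,0,0],"hand":0}]}}

```text
clock: 43.82
eef_pos: [584.2, -10.3, 42.4]
eef_rot: [-3.142, 0.0, 3.141]
wrist_force: [-0.2, 0.8, 0.6]
finger_gap: 0.6
```

Near home; I'll creep until contact.

>>> {"name": "carry_out", "arguments": {"series": [{"delta_pos":[1.5,0,0],"turn":[0,0,0],"hand":0},{"delta_pos":[3,0,0],"turn":[0,0,0],"hand":0},{"delta_pos":[4,0,0],"turn":[0,0,0],"hand":0},{"delta_pos":[4,0,0],"turn":[0,0,0],"hand":0}]}}

```text
clock: 44.32
eef_pos: [585.7, -10.3, 42.4]
eef_rot: [3.142, -0.006, 3.141]
wrist_force: [-20.6, 0.3, 12.2]
finger_gap: 0.5
```

>>> {"name": "carry_out", "arguments": {"series": [{"delta_pos":[1,0,0],"turn":[0,0,0],"hand":0},{"delta_pos":[2,0,0],"turn":[0,0,0],"hand":0},{"delta_pos":[2,0,0],"turn":[0,0,0],"hand":0}]}}

```text
clock: 44.7
eef_pos: [585.8, -10.3, 42.4]
eef_rot: [3.141, -0.011, 3.141]
wrist_force: [-36.4, 0.4, 23.6]
finger_gap: 0.6
```

Hard stop reached, with the force rising and no further travel. I'll back off and look.

>>> {"name": "carry_out", "arguments": {"series": [{"delta_pos":[-12,0,0],"turn":[0,0,0],"hand":0},{"delta_pos":[-25,0,0],"turn":[0,0,0],"hand":0},{"delta_pos":[-30,0,50],"turn":[0,0,0],"hand":0.2},{"delta_pos":[-30,0,110],"turn":[0,0,0],"hand":0.45},{"delta_pos":[-30,20,163],"turn":[0,0,0],"hand":0.45},{"delta_pos":[10,40,163],"turn":[0,0,0],"hand":0.45},{"delta_pos":[18,40,163],"turn":[0,0,0],"hand":0.45},{"delta_pos":[18,40,163],"turn":[0,0,0],"hand":0.45}]}}

```text
clock: 45.7
eef_pos: [607.8, 29.4, 204.7]
eef_rot: [-3.141, -0.001, 3.141]
wrist_force: [-0.8, -0.4, 1.0]
finger_gap: 42.2
```

```bash
python3 - <<'E'
from h import *
s=read_state();print(s["eef_pos"],s["eef_rot"],s["finger_gap"]);im,c=snap("wrist","w24.png");snap("scene","s24.png",(230,150,430,300),4)
E
```

```text
[607.78333805  29.41245953 204.69472472] [-3.14142007e+00 -9.37454601e-04  3.14051235e+00] 42.19631701483603
```

View pics/w24.png

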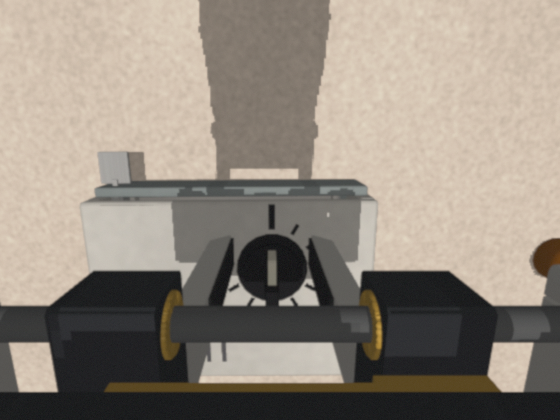

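View pics/s24.png

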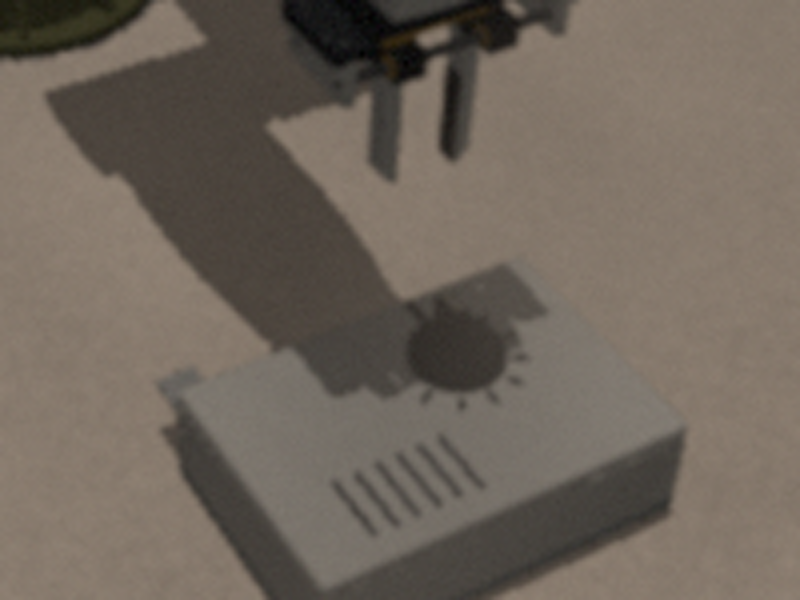

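The panel sits against the loader front at v≈185, and the dial is still at zero. Now I'll grip the dial.

```bash
python3 - <<'E'
from h import *
c=get_calibration("wrist")
for q in[(105,183),(270,181),(358,181)]:print(ray("wrist",*q,60,c))
E
```

```text
[ 590.04948169 -132.56868955   60.        ]
[588.36320212  28.58220383  60.        ]
[588.51333769 114.38987342  60.        ]
```

>>> {"name": "carry_out", "arguments": {"series": [{"delta_pos":[40,0,-10],"turn":[0,0,0],"hand":0.45},{"delta_pos":[62,0.5,-40],"turn":[0,0,0],"hand":0.45},{"delta_pos":[62,0.5,-75],"turn":[0,0,0],"hand":0.45},{"delta_pos":[62,0.5,-95],"turn":[0,0,0],"hand":0.45},{"delta_pos":[62,0.5,-101],"turn":[0,0,0],"hand":0.45},{"delta_pos":[62,0.5,-101],"turn":[0,0,0],"hand":0.45}]}}

```text
clock: 46.55
eef_pos: [670.2, 30.1, 105.5]
eef_rot: [-3.142, 0.001, 3.14]
wrist_force: [-0.3, -0.5, 0.2]
finger_gap: 42.4
```

>>> {"name": "carry_out", "arguments": {"series": [{"delta_pos":[0,0,0],"turn":[0,0,0],"hand":0},{"delta_pos":[0,0,0],"turn":[0,0,0],"hand":0},{"delta_pos":[0,0,0],"turn":[0,0,0],"hand":0},{"delta_pos":[0,0,0],"turn":[0,0,0],"hand":0},{"delta_pos":[0,0,0],"turn":[0,0,0],"hand":0}], "squeeze": 30}}

```text
clock: 47.18
eef_pos: [670.1, 30.3, 104.7]
eef_rot: [3.142, 0.0, 3.141]
wrist_force: [-1.1, 0.7, 2.7]
finger_gap: 11.6
```

The face's visible lower edge (z≈12) projects to x≈595, which matches fully home. Turning the dial clockwise two clicks, then one.

>>> {"name": "carry_out", "arguments": {"series": [{"delta_pos":[0,0,0],"turn":[0,0,-0.15],"hand":0},{"delta_pos":[0,0,0],"turn":[0,0,-0.3],"hand":0},{"delta_pos":[0,0,0],"turn":[0,0,-0.45],"hand":0},{"delta_pos":[0,0,0],"turn":[0,0,-0.6],"hand":0},{"delta_pos":[0,0,0],"turn":[0,0,-0.75],"hand":0},{"delta_pos":[0,0,0],"turn":[0,0,-0.9],"hand":0},{"delta_pos":[0,0,0],"turn":[0,0,-1.047],"hand":0},{"delta_pos":[0,0,0],"turn":[0,0,-1.047],"hand":0}]}}

```text
clock: 48.18
eef_pos: [670.0, 30.1, 104.7]
eef_rot: [3.142, 0.0, 2.094]
wrist_force: [-1.1, -0.9, 3.7]
finger_gap: 11.9
```

>>> {"name": "carry_out", "arguments": {"series": [{"delta_pos":[0,0,0],"turn":[0,0,0],"hand":0.3},{"delta_pos":[0,0,0],"turn":[0,0,0],"hand":0.3},{"delta_pos":[0,0,0],"turn":[0,0,0],"hand":0.3},{"delta_pos":[0,0,0],"turn":[0,0,0],"hand":0},{"delta_pos":[0,0,0],"turn":[0,0,0],"hand":0},{"delta_pos":[0,0,0],"turn":[0,0,0],"hand":0},{"delta_pos":[0,0,0],"turn":[0,0,0],"hand":0}]}}

```text
clock: 49.05
eef_pos: [669.9, 30.2, 104.4]
eef_rot: [-3.141, -0.0, 2.094]
wrist_force: [-0.7, 0.0, 0.0]
finger_gap: 11.4
```

```bash
python3 - <<'E'
from h import *
s=read_state();print(s["eef_pos"],s["eef_rot"],s["finger_gap"]);im,c=snap("wrist","w25.png")
E
```

```text
[669.92330478  30.20619482 104.4167708 ] [-3.14140830e+00 -6.43510242e-05  2.09360799e+00] 11.367001431781754
```

View pics/w25.png

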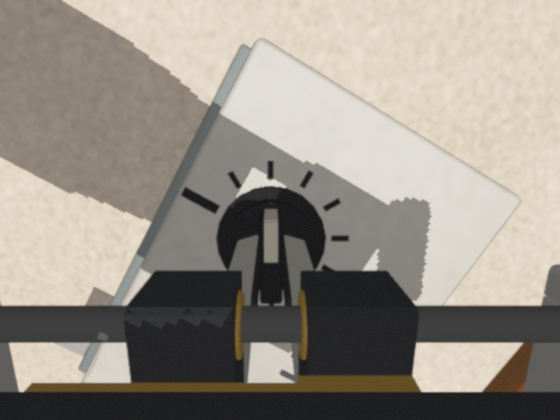

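The pointer is at the second mark from the long one. One more click.

>>> {"name": "carry_out", "arguments": {"series": [{"delta_pos":[0,0,0],"turn":[0,0,-0.13],"hand":0},{"delta_pos":[0,0,0],"turn":[0,0,-0.26],"hand":0},{"delta_pos":[0,0,0],"turn":[0,0,-0.39],"hand":0},{"delta_pos":[0,0,0],"turn":[0,0,-0.524],"hand":0},{"delta_pos":[0,0,0],"turn":[0,0,-0.524],"hand":0},{"delta_pos":[0,0,0],"turn":[0,0,-0.524],"hand":0}]}}

```text
clock: 49.85
eef_pos: [669.9, 30.2, 104.4]
eef_rot: [-3.141, 0.0, 1.572]
wrist_force: [-0.9, -0.4, 0.6]
finger_gap: 11.6
```

>>> {"name": "carry_out", "arguments": {"series": [{"delta_pos":[0,0,0],"turn":[0,0,0],"hand":0.4},{"delta_pos":[0,0,0],"turn":[0,0,0],"hand":0.4},{"delta_pos":[0,0,0],"turn":[0,0,0],"hand":0.5},{"delta_pos":[0,0,30],"turn":[0,0,0],"hand":0.6},{"delta_pos":[0,0,80],"turn":[0,0,0],"hand":0.6},{"delta_pos":[-20,0,120],"turn":[0,0,0],"hand":0.6},{"delta_pos":[-40,0,130],"turn":[0,0,0],"hand":0.6}]}}

```text
clock: 50.72
eef_pos: [630.2, 30.3, 237.5]
eef_rot: [3.137, -0.0, 1.57]
wrist_force: [0.6, 0.5, -0.4]
finger_gap: 56.3
```

```bash
python3 - <<'E'
from h import *
s=read_state();print(s["clock"],s["eef_pos"],s["eef_rot"],s["finger_gap"]);im,c=snap("wrist","w26.png");snap("scene","s26.png")
E
```

```text
50.725 [630.23612126  30.25045682 237.47136698] [ 3.13712670e+00 -9.49728565e-06  1.56986832e+00] 56.2920091926756
```

View pics/w26.png

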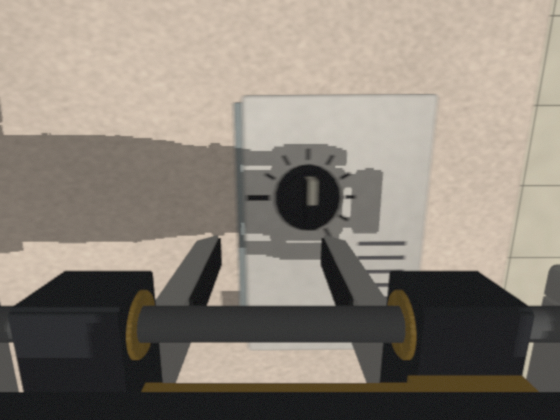

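View pics/s26.png

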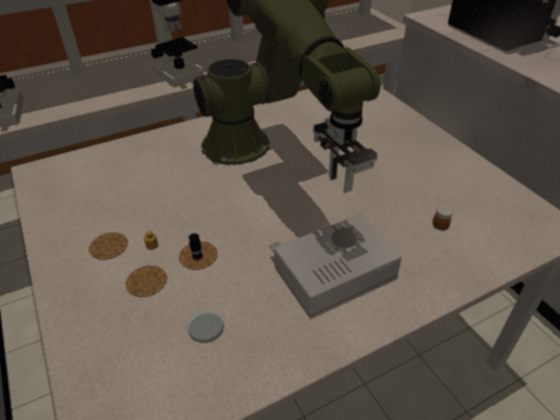

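>>> {"name": "carry_out", "arguments": {"series": [{"delta_pos":[-30,50,30],"turn":[0,0,0],"hand":0.6},{"delta_pos":[-60,110,30],"turn":[0,0,0],"hand":0.6},{"delta_pos":[-100,160,30],"turn":[0,0,0],"hand":0.6},{"delta_pos":[-150,200,30],"turn":[0,0,0],"hand":0.6},{"delta_pos":[-200,240,30],"turn":[0,0,0],"hand":0.6},{"delta_pos":[-240,280,30],"turn":[0,0,0],"hand":0.6},{"delta_pos":[-270,310,30],"turn":[0,0,0],"hand":0.6},{"delta_pos":[-270,310,30],"turn":[0,0,0],"hand":0.6}]}}

```text
clock: 51.82
eef_pos: [358.5, 342.2, 263.9]
eef_rot: [-3.141, 0.0, 1.574]
wrist_force: [-0.3, -0.1, -0.4]
finger_gap: 56.6
```

```bash
python3 - <<'E'
from h import *
snap("top","t27.png",(110,130,430,320),2.4)
E
```

```text
(no output)
```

View pics/t27.png

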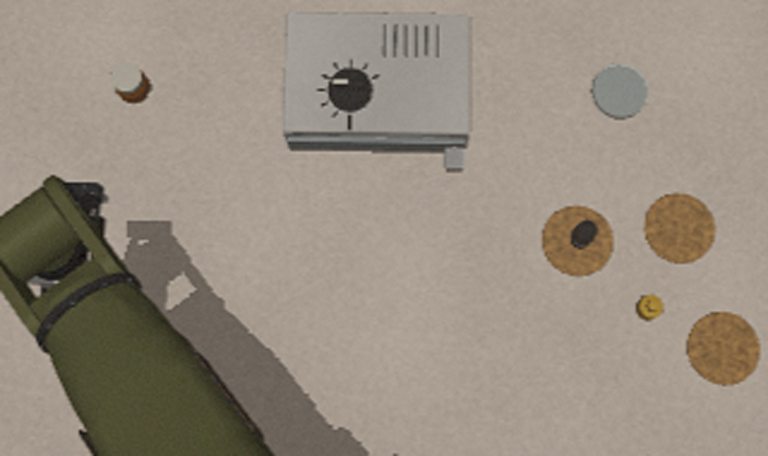

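The dial pointer is at the third mark, 90° clockwise. The tray is home, the eyepiece is upright on the left mat, and the bench has no boxes left. Handing in.

```bash
python3 -c "
from cell import *
print(sign_off())"
```

```text
the job is handed in; nothing more can be done
None
```

The slide loader is set up as asked and the job is handed in at about 52 s of robot time. No verdict was reported.

- **Dial to zero:** I turned it anticlockwise from notch 6 in three grasps of about 60° each. The picture afterwards showed the pointer on the long mark.
- **Eyepiece:** it stands upright on the leftmost of the three cork mats, 1–2 mm from the mat's centre by arm position.
- **Slide boxes:** I found three on the bench, and all three lie flat and apart in the tray. The last scene and top pictures show none left on the bench.
- **Tray:** I pressed the release lever, pushed the tray past the catch, then pushed at the middle of the panel to a hard stop. The push force rose to about 36 N with no further travel. One reading first put the panel face about 7 mm short, but that used the wrong height for the edge I measured. With the right height it agrees with fully home.
- **Dial to the count:** I turned it clockwise three clicks, two and then one. The final picture shows the pointer on the third mark.

The jar, the dish and the brass weight look undisturbed in the last pictures. I saw no slackened grip or knocked box during the run.

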